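# Fit the charged battery pack to the cordless microscope

### The arm

A 6-joint arm with a two-finger parallel gripper is mounted at the origin on the work surface. World frame = base frame: x ahead of the robot, y to its left, z up, the work surface at z = 0. Lengths are in m, angles in rad, forces in N, time in s.
With the tool pointing down it reaches from about 0.35 to 0.875 m from the base axis. Payload 4.2 kg.
Tool frame: the origin (TCP) lies between the finger pads; the fingertips stand 8 mm ahead of it and the grasp point (between the pads) lies 11 mm behind it (env.finger_overhang is the z of the fingertips in the tool frame, in m); z points along the fingers, x is the direction in which the jaws open and shut, and the axes are right-handed (so a half turn about z gives the same grasp; the last joint's range is limited). The gripper opens to 85 mm and grips with 20 to 120 N. Pads are 22 mm wide; open, the fingers measure 114 mm over their backs; the gripper's body (76 mm by 85 mm) begins 54 mm behind the grasp point. The pads swing forward as they close: fully open they stand 13 mm farther back than shut.
Start: joints at [1.568, 0.385, 0.008, 0, -1.194, -0.259], TCP at [0.162, 0.604, 0.202] pointing down, gripper open.
Joint ranges: [-3.14, 3.14], [-1.21, 2.06], [-1.07, 1.41], [-3.16, 2.05], [-2.99, -0.16], [-3.1, 3.1]. Speed limits (rad/s): [2.79, 2.79, 3.14, 3.14, 3.14, 3.14].

### API

Orientations are given as a unit quaternion [w, x, y, z].
In Python, from workcell import env gives the robot as it stands.
- The arm moves only by the tool servo_tool, never from a script. Its argument "commands" is a list of rows, each a list of 3 entries, a list of its own where there are three numbers: the shift along the tool's x, y, z in mm, then the turn, a rotation vector about the tool's x, y, z in degrees, then the closure, from -1 (fully open) to 1 (shut). In form: [[[dx, dy, dz], [rx, ry, rz], claw], ...]. A call has 1 to 20 rows; each row shifts and turns the pose as measured when the row begins, along the tool's axes as they then stand; what a row does not reach is not made up. A row lasts 1/8 s, in which the tool goes at most 62.5 mm and 10.7 degrees, less where a joint would pass 70% of its speed; a pose out of reach is approached as far as the arm can. A call is refused whole if a number of a shift passes 62.5 or a number of a turn 10.7, either way. A call with a gripper value outside its range is refused whole. The fingers move at their own pace and stop on an object; "newtons" is the grip in N (left out, the last holds). Time passes only in rows, so rows that do not move let the fingers close. It gives the time, the measured TCP pose, the force and the opening at its end, in the units of the state.
- env.state(): the state, without advancing time (a new reading comes with each control period).
- env.grab_frame(name): name is "side" or "top"; returns the picture (480x640x3 uint8, red, green, blue); there is no depth.
- env.camera_model(name): a dict with "mtx" (3x3 intrinsics, pixels), "world_to_cam" (4x4, takes a point from world to camera coordinates). Camera axes: x right, y up, looking along -z (the intrinsics and any distortion apply to the point x, -y, -z); pixel columns grow to the right and rows downward; lengths in m; the calibration is good to about 2 mm. A picture is of the moment at which its call begins. camera_model takes no time and is no camera call.
- env.close_job(): hands the job in, once; it reports no verdict.
Trained networks look in the newest picture that a camera, given by its name, has taken for a name from the list of things; names that differ only in an ending like _2 or _b are one class to them, and where a whole thing is asked for, a point or a joint stands for the part that bears it (a point fixed in the world has none). Each returns a list of dicts, best first, with "p" (0 to 1); they miss things now and then, are a little off and sometimes report something else, mostly with a low value. They report only what shows in the picture. A call takes as long as a camera call. They do not tell look-alikes from the thing itself.
- env.recognise(camera, thing): "extent" ([left, top, right, bottom] as shares, 0 to 1, of the picture: columns of its width, rows of its height, round what is visible of it).
- env.cut_out(camera, thing): "pixels" (480x640 bool, what is visible of it) and "extent" ([left, top, right, bottom] as shares, 0 to 1, of the picture: columns of its width, rows of its height, round what is visible of it).
The state is a dict: "time": time; "joint_positions": joint angles; "joint_vel": joint speeds; "joint_torque": joint torques, N m; "position": TCP position; "ee_rot": TCP orientation; "ft_force": force on the tool from outside, world axes, zero at the start; "ft_torque": the same for the moment, N m; "gripper_width": opening from 0.0 (shut) to 1.0 (fully open).
Only numpy, scipy, OpenCV 4.12 (cv2) and the standard library are available. Lean on these libraries where they do the work, as an engineer would, in place of code of your own. Each camera call takes 0.05 s, during which the arm holds its last target.

### The job

Take the charged battery pack off its charger, gently pressing the charger's orange catch so that it lets go rather than wrenching it out, and slide it gently into the battery bay in the foot of the microscope until the bay's catch clicks and holds it. Do not ram it against the end of the bay, and leave the other things on the bench where they are.

Things in the scene. Friction and masses are not known exactly. Their poses are not given: they have to be found in the camera images.
- pack: Charged battery pack (about 0.26 kg; teal grip block, slate tongue, green lamp on top), 110 mm long along its y axis, the way it slides home (+y). Origin: mid-length on its underside; z up. Tongue: y -9 to +55, 44 mm wide, 24 tall, with flanges 56 mm wide over all in its lowest 7 mm. A cross notch in the tongue's top (y 19 to 47, 7 deep) takes the catch. Starts latched in the charger.
- pack_grip (a point): Middle of the pack's teal grip block, where to hold it across its 50 mm width (the pack's x): y -32 mm, 20 mm above the pack's underside. The block spans y -55 to -9 and is 38 mm tall; it stays outside the rails in charger and microscope.
- charger: Slate charger, fixed, 84 mm wide (x), 44 mm high. Origin on the bench below the origin of a pack that is home in it; axes as that pack's. Spans y -3 to 150 mm; steel rails y 9 to 57, floor 10 mm above the bench, a 36 mm wide sill at floor height out to y -34. The rails open towards -y: a spring plunger (2.5 to 4.5 N) pops an unlatched pack out about 18 mm; then it slides off towards -y, clear after 60 mm in all.
- charger_catch (a joint): The charger's orange rocker catch, angle in rad: 0 at rest (hooked into the pack), 0.27 fully pressed, where it stops hard. Above about 0.2 the hook is clear of the pack. Pressing takes about 2 to 6 N; it springs back when let go.
- charger_pad (a point): Middle of the top of the charger catch's thumb pad (24 x 18 mm along the charger's x and y, 52 mm above the bench at rest, 102 mm towards +y from the charger's origin). Press it straight down; it sinks 7 mm. It stays 1 mm proud of the housing when fully pressed.
- microscope: Ivory microscope, fixed; base 190 (x) by 250 (y) by 44 mm high, origin at the base's middle on the bench, z up; column and eyepieces towards its +y. Stage 150 mm up, from y -20; head above 250 mm, from y -5; 420 mm tall. The open-topped battery bay is in the open (-y) end of the base, centred on x 0. A pack slides in towards +y, its axes parallel to the microscope's.
- bay_mouth (a point): Middle of the bay's mouth as drawn, at floor level, 10 mm above the bench as in the charger. Between the rails 58.5 mm for the 56 mm flanges; 9 mm under their lips for the 7 mm flanges; the mouth flares 4 mm to each side and upwards over its first 12 mm. A 36 mm wide sill at floor height stands out 31 mm. An orange rocker catch with a ramped hook rides up on the tongue and drops into the notch.
- bay_seat (a point): Origin of a pack that is home, as drawn: 3 mm past the mouth towards +y, at floor level. But the bay unit is screwed on through slots: mouth, catch and end wall together sit up to 7 mm deeper or shallower along y, not measured: feel for it. A plunger (2.5 to 4.5 N) pushes back over the last 18 mm; with the ramped hook it takes up to 9 N; a hard end wall is 1.5 mm past the click. Unclicked, it is pushed back out.
- flat_pack: A flat (empty) pack of the same make with a red lamp, lying on the bench. Not wanted: leave it.
- slide_box: Blue slide box, 92 x 62 x 34 mm. Leave it.
- oil_bottle: Small amber immersion-oil bottle, 32 mm across, 70 mm tall. Leave it.
- petri_a: Lower of two stacked culture dishes, 93 mm across, each 15 mm high. Leave it.
- petri_b: Upper culture dish. Leave it.
- stain_bottle: Amber dropper bottle, 42 mm across, 110 mm tall. Leave it.
- marker: Black marker, 14 mm thick, 139 mm long. Leave it.
Mind the look-alikes: they are no part of the job. What is shaped like the charger but turquoise or yellow is not meant.

How it is judged:
On the way, in this order (a step that is already met when the one before it is completed fails the run):
1. the charger's catch is pressed until the hook is clear (value of joint charger_catch above 0.17 rad), for 0.1 s.
2. the pack is drawn off the charger's rails (y of pack in the frame of charger below -0.06 m), for 0.1 s.
At the end, for the whole second after the job is handed in: The charged pack is held by the catch in the microscope's bay: released, at rest, level and parallel to the rails (0.07 rad), at most 9 mm short of the drawn home position (unclicked, it is pushed out farther) and within 4 mm of it sideways and in height (y of pack in the frame of bay_seat between -0.009 and 0.012 m and x of pack in the frame of bay_seat between -0.004 and 0.004 m and z of pack in the frame of bay_seat between -0.004 and 0.004 m and angle between the y axis of pack and the y axis of microscope, either way round below 0.07 rad and angle between pack's own z axis and vertical below 0.07 rad and linear speed of pack below 0.01 m/s); the robot touches nothing.
It fails at once if the pack is rammed or forced against the microscope (over 28 N) (contact force between pack and microscope above 28 N).
It fails at once if the pack is wrenched against the charger (over 45 N) (contact force between pack and charger above 45 N).
It fails at once if the charger is pressed with over 40 N (contact force between the fingers and charger above 40 N).
It fails at once if another thing on the bench is moved more than 20 mm (distance of any of flat_pack, slide_box, oil_bottle, petri_a, petri_b, stain_bottle, marker from where it was at the start of the episode above 0.02 m).
It also fails if it takes over 72 s, if anything falls off the work surface, if the arm or the gripper's body presses on something with over 40 N, if the wrist force passes 120 N, or if a joint passes its speed limit or range.

## Working session

There is one attempt and no reset: what is moved stays moved. The work goes in short steps, Python scripts to look and compute and a tool call to move; the robot and the scene stay as the last step left them, time stands still between calls to the robot, and variables do not carry over. Pictures are saved under pics/ and viewed, and the job is handed in when it is done.

Besides the shell and the picture viewer there is one more tool, called after "Emit:" as name(argument=value, ...), one argument or row to a line, values as JSON. servo_tool: Moves the arm, as the interface text tells. Its arguments: {"type":"object","properties":{"commands":{"type":"array","items":{"type":"array"}},"newtons":{"type":"number"}},"required":["commands"]}

```bash
ls; mkdir -p pics; python3 - <<'E'
from workcell import env
import cv2
for n in ("side","top"):
    cv2.imwrite(f"pics/{n}0.png",env.grab_frame(n)[:,:,::-1])
    m=env.camera_model(n);print(n,m)
print(env.state(),env.finger_overhang)
E
```

```text
pics
side {'mtx': array([[505.30061123,   0.        , 316.44954985],
       [  0.        , 505.30061123, 239.64211644],
       [  0.        ,   0.        ,   1.        ]]), 'world_to_cam': array([[ 0.97809417, -0.207301  , -0.01892326, -0.50107003],
       [ 0.1541001 ,  0.65995608,  0.73533063, -0.10774214],
       [-0.13994626, -0.72213868,  0.6774443 , -1.24649917],
       [ 0.        ,  0.        ,  0.        ,  1.        ]])}
top {'mtx': array([[565.71250733,   0.        , 310.15783468],
       [  0.        , 565.71250733, 237.8176957 ],
       [  0.        ,   0.        ,   1.        ]]), 'world_to_cam': array([[ 0.01138845, -0.99985266,  0.01284405, -0.04449221],
       [ 0.98934779,  0.01313117,  0.14497769, -0.52638941],
       [-0.14512498,  0.01105616,  0.98935156, -1.61236066],
       [ 0.        ,  0.        ,  0.        ,  1.        ]])}
{'time': 0.1, 'joint_positions': array([ 1.56760623e+00,  3.85473361e-01,  6.79096656e-03, -3.99515196e-04,
       -1.19396633e+00, -2.58573972e-01]), 'joint_vel': array([ 0.00118934, -0.00163476,  0.00521991,  0.00170137,  0.00076544,
       -0.00167454]), 'joint_torque': array([-1.58361859e-04, -3.93318343e+01,  1.88928705e+01,  4.19798568e+00,
       -2.59302993e-03,  1.43483753e-06]), 'position': array([0.1616036 , 0.60317629, 0.20125122]), 'ee_rot': array([-7.13129680e-04, -6.08716712e-01,  7.93387088e-01, -6.19487590e-04]), 'ft_force': array([0.58794812, 0.22489351, 0.00887336]), 'ft_torque': array([-0.00511046,  0.02414515, -0.01496424]), 'gripper_width': 0.9976918066028069} 0.008
```

View pics/side0.png

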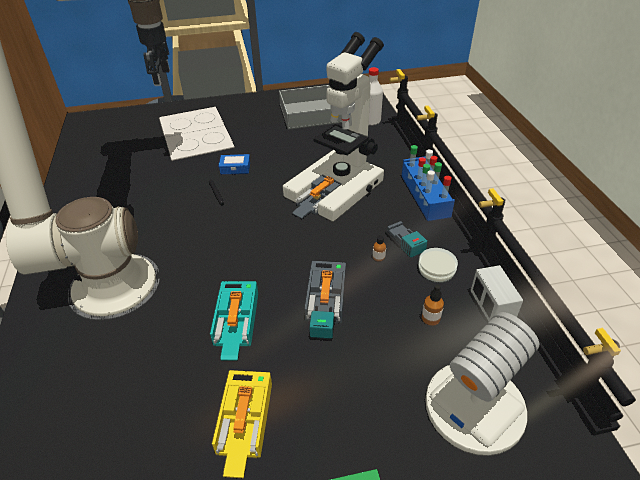

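View pics/top0.png

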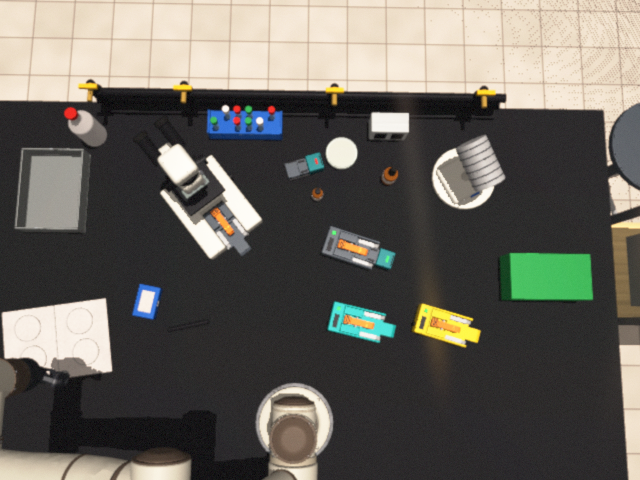

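The slate charger sits at about (358,248) in the top view, with its pack at (387,258). The microscope bay mouth is near (238,242). I'll zoom in to get exact poses.

```bash
cat > h.py <<'E'
import numpy as np, cv2
from workcell import env
from scipy.spatial.transform import Rotation as R
CM={n:env.camera_model(n) for n in ("side","top")}
def proj(n,P):
    m=CM[n];P=np.atleast_2d(P);c=(m["world_to_cam"]@np.c_[P,np.ones(len(P))].T)[:3]
    q=m["mtx"]@np.array([c[0],-c[1],-c[2]]);return (q[:2]/q[2]).T
def back(n,uv,z):
    m=CM[n];d=np.linalg.inv(m["mtx"])@[uv[0],uv[1],1];d=np.array([d[0],-d[1],-d[2]])
    Rm=m["world_to_cam"][:3,:3];t=m["world_to_cam"][:3,3];o=-Rm.T@t;w=Rm.T@d
    return o+w*(z-o[2])/w[2]
def crop(src,x0,y0,x1,y1,s,out):
    im=cv2.imread(src)[y0:y1,x0:x1];cv2.imwrite(out,cv2.resize(im,None,fx=s,fy=s,interpolation=cv2.INTER_CUBIC))
def st():
    s=env.state();print(round(s["time"],2),s["position"].round(4),R.from_quat(np.roll(s["ee_rot"],-1)).as_matrix().round(3).tolist(),"F",s["ft_force"].round(1),"w",round(s["gripper_width"],3));return s
E
python3 - <<'E'
from h import *
crop("pics/top0.png",310,215,410,285,8,"pics/tc.png")
crop("pics/top0.png",155,145,275,265,5,"pics/tm.png")
crop("pics/side0.png",290,250,360,345,6,"pics/sc.png")
crop("pics/side0.png",275,150,395,225,6,"pics/sm.png")
E
```

```text
(no output)
```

View pics/tc.png

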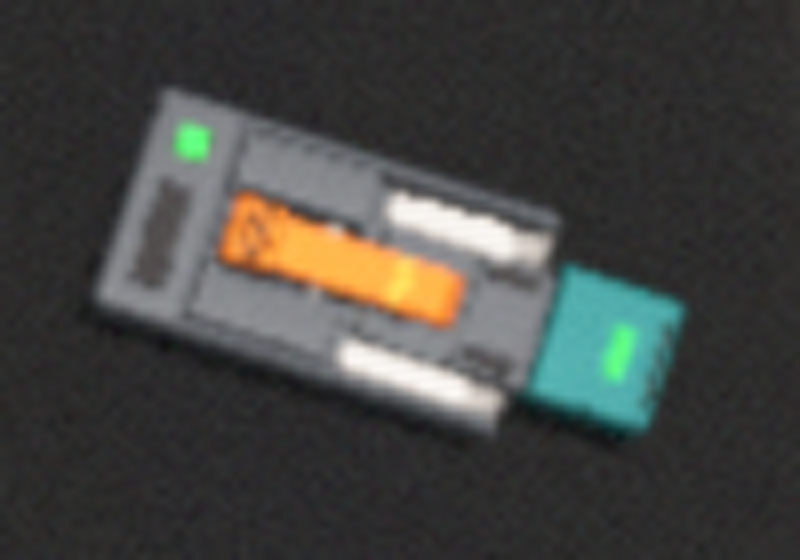

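View pics/tm.png

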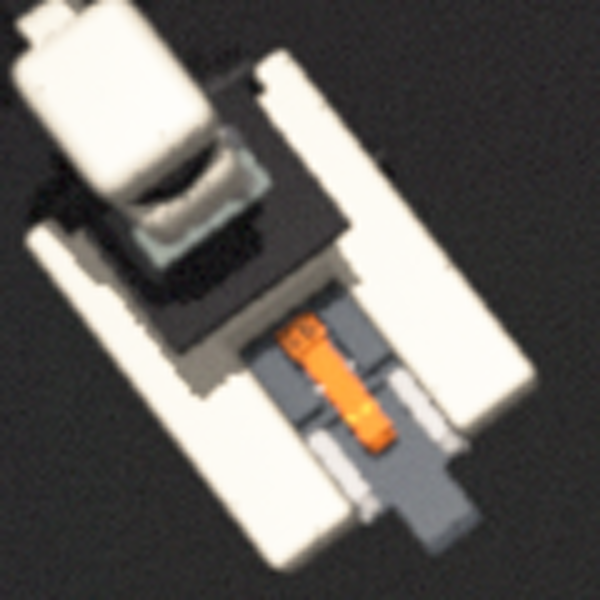

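View pics/sc.png

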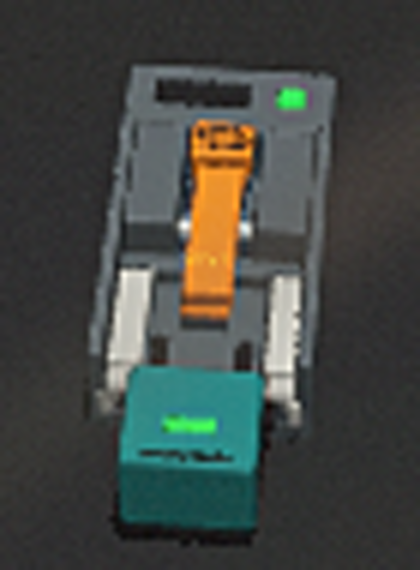

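View pics/sm.png

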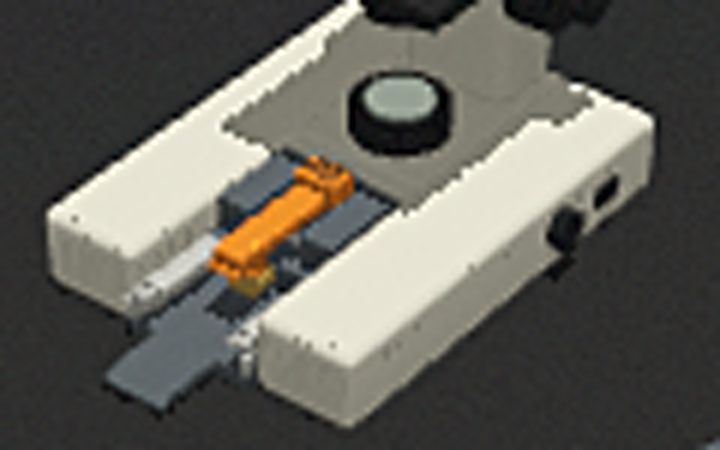

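```bash
cat > fit.py <<'E'
from h import *
from scipy.optimize import least_squares
def px(p,x0,y0,s): p=np.array(p,float);return (p+.5)/s-.5+[x0,y0]
def W(q,P):
    c,s=np.cos(q[2]),np.sin(q[2]);P=np.atleast_2d(P)
    return np.c_[q[0]+c*P[:,0]-s*P[:,1],q[1]+s*P[:,0]+c*P[:,1],P[:,2]]
def fit(obs,q0,show=True):
    f=lambda q:np.concatenate([((proj(n,W(q,np.array(P)/1000))[0]-u)*w) for n,P,u,w in obs])
    r=least_squares(f,q0,loss="soft_l1")
    if show:
        print(r.x.round(4))
        for n,P,u,w in obs: print(n,P,(proj(n,W(r.x,np.array(P)/1000))[0]-u).round(1))
    return r.x
if __name__=="__main__":
    T=lambda a,b:px((a,b),310,215,8); S=lambda a,b:px((a,b),290,250,6)
    o=[("top",(42,150,44),T(165,88),1),("top",(-42,150,44),T(95,302),1),("top",(42,-3,44),T(560,212),1),("top",(-42,-3,44),T(497,435),.5),
     ("top",(25,-9,48),T(565,265),1),("top",(25,-55,48),T(688,305),1),("top",(-25,-55,48),T(640,433),1),("top",(-25,-9,48),T(525,395),1),
     ("side",(42,150,44),S(335,73),1),("side",(-42,150,44),S(133,65),1),("side",(-25,-9,48),S(128,368),1),("side",(25,-9,48),S(265,372),1),("side",(-25,-55,48),S(122,465),1),("side",(25,-55,48),S(255,468),1),("side",(-25,-55,10),S(118,525),1),("side",(25,-55,10),S(252,530),1)]
    p0=back("top",(370,253),.03)
    for z in [0]: print(p0)
    qc=fit(o,[p0[0],p0[1],-.3]); fit([k for k in o if k[0]=="top"],qc); fit([k for k in o if k[0]=="side"],qc)
    M=lambda a,b:px((a,b),155,145,5); S=lambda a,b:px((a,b),275,150,6)
    o=[("top",(95,-125,44),M(539,372),1),("top",(-95,-125,44),M(284,574),1),("top",(95,125,44),M(278,46),1),("top",(-95,125,44),M(25,235),1),
     ("side",(-95,-125,44),S(46,215),1),("side",(95,-125,44),S(355,370),1),("side",(95,-125,0),S(352,430),1),("side",(-95,-125,0),S(50,278),1),("side",(95,125,44),S(660,118),1)]
    p0=back("top",(220,210),.03)
    qm=fit(o,[p0[0],p0[1],.6]);fit([k for k in o if k[0]=="top"],qm); fit([k for k in o if k[0]=="side"],qm)
    # sill tip
    a=np.array([back("top",M(480,518),.01),back("top",M(432,553),.01)]);print("sill tip",a)
    c,s=np.cos(qm[2]),np.sin(qm[2]);d=a[:,:2]-qm[:2];print(np.c_[d@[c,s],d@[-s,c]])
    a=np.array([back("side",S(105,375),.01),back("side",S(165,410),.01)]);d=a[:,:2]-qm[:2];print(np.c_[d@[c,s],d@[-s,c]])
E
python3 fit.py
```

```text
[ 0.48558937 -0.21373179  0.03      ]
[ 0.479  -0.2272 -0.3061]
top (42, 150, 44) [ 0.3 -0.4]
top (-42, 150, 44) [ 0.1 -0. ]
top (42, -3, 44) [0.9 0.4]
top (-42, -3, 44) [ 0.2 -0.2]
top (25, -9, 48) [ 0.7 -0.3]
top (25, -55, 48) [ 0.5 -0.3]
top (-25, -55, 48) [1.4 0. ]
top (-25, -9, 48) [ 0.6 -0.2]
side (42, 150, 44) [-0.1 -0.5]
side (-42, 150, 44) [-0.8 -1.1]
side (-25, -9, 48) [ 0.  -1.6]
side (25, -9, 48) [-0.1 -0.8]
side (-25, -55, 48) [-1.2 -1.1]
side (25, -55, 48) [-0. -0.]
side (-25, -55, 10) [-0.1 -0.3]
side (25, -55, 10) [0.4 0.4]
[ 0.4786 -0.2254 -0.3074]
top (42, 150, 44) [-0.3 -0.3]
top (-42, 150, 44) [-0.5  0. ]
top (42, -3, 44) [0.3 0.5]
top (-42, -3, 44) [-0.4 -0. ]
top (25, -9, 48) [ 0.1 -0.1]
top (25, -55, 48) [-0.1 -0.2]
top (-25, -55, 48) [0.8 0.2]
top (-25, -9, 48) [-0.  -0.1]
[ 0.4791 -0.229  -0.3078]
side (42, 150, 44) [ 0.2 -0. ]
side (-42, 150, 44) [-0.6 -0.6]
side (-25, -9, 48) [ 0.2 -1. ]
side (25, -9, 48) [ 0.1 -0.2]
side (-25, -55, 48) [-1.1 -0.4]
side (25, -55, 48) [0.1 0.7]
side (-25, -55, 10) [0.1 0.3]
side (25, -55, 10) [0.6 1.1]
[ 0.6188  0.2529 -0.8885]
top (95, -125, 44) [ 0.6 -0.6]
top (-95, -125, 44) [-0.5 -0.9]
top (95, 125, 44) [ 1.2 -0.5]
top (-95, 125, 44) [-0.1  0.5]
side (-95, -125, 44) [-0.9 -0.9]
side (95, -125, 44) [-0.2 -1.3]
side (95, -125, 0) [0.2 1. ]
side (-95, -125, 0) [-0.6  0.7]
side (95, 125, 44) [-0.2 -1.3]
[ 0.6174  0.2538 -0.8861]
top (95, -125, 44) [ 0.4 -0.3]
top (-95, -125, 44) [-0.6 -0.4]
top (95, 125, 44) [ 0.8 -0.1]
top (-95, 125, 44) [-0.4  1. ]
[ 0.62    0.2503 -0.8993]
side (-95, -125, 44) [-0.5 -0.8]
side (95, -125, 44) [-0.2 -0.7]
side (95, -125, 0) [0.2 1.6]
side (-95, -125, 0) [-0.2  0.8]
side (95, 125, 44) [ 0.7 -0.5]
sill tip [[0.49772909 0.13747613 0.01      ]
 [0.47653944 0.16521892 0.01      ]]
[[ 0.01322812 -0.16675798]
 [-0.02166551 -0.1657101 ]]
[[-0.01668759 -0.17043718]
 [ 0.02197882 -0.17266195]]
```

```bash
cat > plan.py <<'E'
from h import *
def cur():
    s=env.state();return s["position"],R.from_quat(np.roll(s["ee_rot"],-1))
def target_R(yaw): # charger-type frame yaw -> tool y = frame y, tool z down
    c,s=np.cos(yaw),np.sin(yaw);return R.from_matrix(np.array([[-c,-s,0],[-s,c,0],[0,0,-1]]).T)
def delta(p,yaw):
    p0,r0=cur();rt=target_R(yaw)
    print("shift tool mm",(r0.inv().apply(np.array(p)-p0)*1000).round(1),"turn",np.degrees((r0.inv()*rt).as_rotvec()).round(2))
def rows(p,yaw,n,nrot):
    p0,r0=cur();rt=target_R(yaw);rv=(r0.inv()*rt).as_rotvec();step=(np.array(p)-p0)/n*1000;out=[]
    for i in range(n):
        rr=r0*R.from_rotvec(rv*min(i/nrot,1));out.append([rr.inv().apply(step).round(0).tolist(),(np.degrees(rv/nrot).round(1).tolist() if i<nrot else [0,0,0])])
    for o in out: print(o)
QC=np.array([.479,-.2268,-.3065]); QM=np.array([.6188,.2525,-.8885])
def inw(q,P): c,s=np.cos(q[2]),np.sin(q[2]);return np.array([q[0]+c*P[0]-s*P[1],q[1]+s*P[0]+c*P[1],P[2]])
def inl(q,p): c,s=np.cos(q[2]),np.sin(q[2]);d=np.array(p)[:2]-q[:2];return np.array([c*d[0]+s*d[1],-s*d[0]+c*d[1],p[2]])
E
python3 - <<'E'
from plan import *
rows(inw(QC,[0,.102,.1]),QC[2],17,10)
E
```

```text
[[36.0, -31.0, 6.0], [-0.0, -0.0, 9.3]]
[[31.0, -36.0, 6.0], [-0.0, -0.0, 9.3]]
[[25.0, -41.0, 6.0], [-0.0, -0.0, 9.3]]
[[18.0, -44.0, 6.0], [-0.0, -0.0, 9.3]]
[[10.0, -47.0, 6.0], [-0.0, -0.0, 9.3]]
[[3.0, -48.0, 6.0], [-0.0, -0.0, 9.3]]
[[-5.0, -47.0, 6.0], [-0.0, -0.0, 9.3]]
[[-13.0, -46.0, 6.0], [-0.0, -0.0, 9.3]]
[[-20.0, -43.0, 6.0], [-0.0, -0.0, 9.3]]
[[-26.0, -40.0, 6.0], [-0.0, -0.0, 9.3]]
[[-33.0, -35.0, 6.0], [0, 0, 0]]
[[-33.0, -35.0, 6.0], [0, 0, 0]]
[[-33.0, -35.0, 6.0], [0, 0, 0]]
[[-33.0, -35.0, 6.0], [0, 0, 0]]
[[-33.0, -35.0, 6.0], [0, 0, 0]]
[[-33.0, -35.0, 6.0], [0, 0, 0]]
[[-33.0, -35.0, 6.0], [0, 0, 0]]
```

Emit:
servo_tool(
  commands=[
    [[36,-31,2],[0,0,9.3],1],
    [[31,-36,3],[0,0,9.3],1],
    [[25,-41,3],[0,0,9.3],1],
    [[18,-44,3],[0,0,9.3],1],
    [[10,-47,3],[0,0,9.3],1],
    [[3,-48,6],[0,0,9.3],1],
    [[-5,-47,6],[0,0,9.3],1],
    [[-13,-46,6],[0,0,9.3],1],
    [[-20,-43,6],[0,0,9.3],1],
    [[-26,-40,6],[0,0,9.3],1],
    [[-33,-35,6],[0,0,0],1],
    [[-33,-35,6],[0,0,0],1],
    [[-33,-35,6],[0,0,0],1],
    [[-33,-35,6],[0,0,0],1],
    [[-33,-35,6],[0,0,0],1],
    [[-33,-35,6],[0,0,0],1],
  ],
  newtons=30,
)

```text
time: 2.1
position: [0.4692, -0.1228, 0.1183]
ee_rot: [-0.0, 0.18, 0.984, -0.003]
ft_force: [0.8, 0.5, 0.6]
gripper_width: -0.002
```

```bash
python3 - <<'E'
from plan import *
st();delta(inw(QC,[0,.102,.075]),QC[2])
E
```

```text
2.1 [ 0.4692 -0.1228  0.1183] [[-0.935, 0.355, -0.001], [0.355, 0.935, -0.006], [-0.001, -0.006, -1.0]] F [0.8 0.5 0.6] w -0.002
shift tool mm [-40.3   8.3  43.3] turn [-0.36  0.04 -3.22]
```

Emit:
servo_tool(
  commands=[
    [[-21,5,16],[-0.3,0,-3.2],1],
    [[-20,4,16],[0,0,0],1],
    [[0,0,8],[0,0,0],1],
    [[0,0,0],[0,0,0],1],
  ],
)

```text
time: 2.6
position: [0.5105, -0.1319, 0.0749]
ee_rot: [-0.002, 0.156, 0.988, -0.001]
ft_force: [0.2, 0.4, 0.6]
gripper_width: 0.001
```

```bash
python3 - <<'E'
from plan import *
st();delta(inw(QC,[0,.102,.062]),QC[2])
for n in ("side","top"): cv2.imwrite(f"pics/{n}1.png",env.grab_frame(n)[:,:,::-1])
crop("pics/side1.png",290,190,370,345,4,"pics/sc1.png")
crop("pics/top1.png",300,200,420,290,5,"pics/tc1.png")
a=cv2.imread("pics/sc1.png");b=cv2.imread("pics/tc1.png");c=np.zeros((620,320+600,3),np.uint8);c[:620,:320]=a;c[:450,320:]=b
cv2.imwrite("pics/j1.png",c[:600,:800])
E
```

```text
2.6 [ 0.5105 -0.1319  0.0749] [[-0.952, 0.307, -0.004], [0.307, 0.952, -0.001], [0.004, -0.002, -1.0]] F [0.2 0.4 0.6] w 0.001
shift tool mm [ 1.4  2.  12.9] turn [-0.12 -0.2  -0.34]
```

View pics/j1.png

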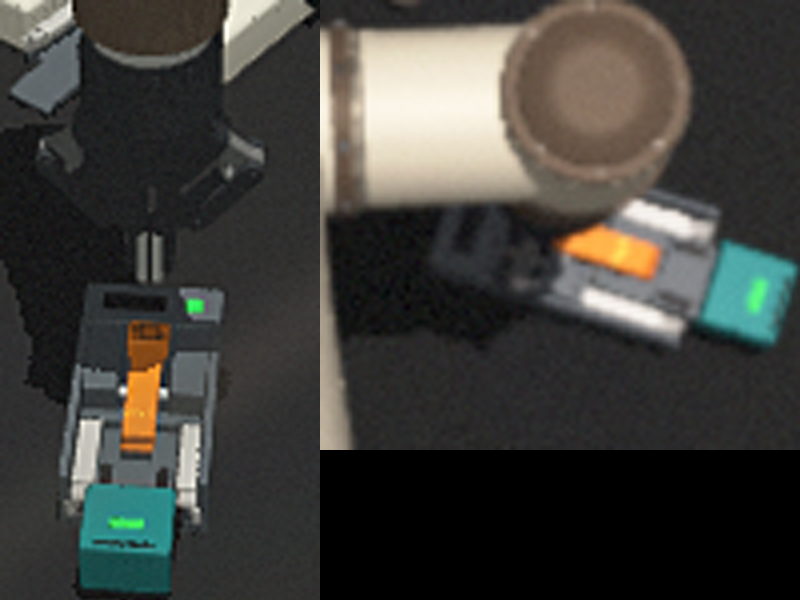

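```bash
python3 - <<'E'
from plan import *
p,r=cur();t=p+r.apply([0,0,.008])
f=lambda P:((proj("side",P)[0]-[290,190]+.5)*4).round(0)
print("tip",f(t),"pad",f(inw(QC,[0,.102,.052])), [f(inw(QC,[x,y,.052])) for x in(-.012,.012) for y in (.093,.111)])
E
python3 - <<'E'
import sys; sys.path.insert(0,'.')
from h import *
crop("pics/side1.png",305,240,350,310,12,"pics/z1.png")
E
```

```text
tip [151. 314.] pad [148. 331.] [array([126., 340.]), array([129., 318.]), array([167., 343.]), array([169., 321.])]
```

View pics/z1.png

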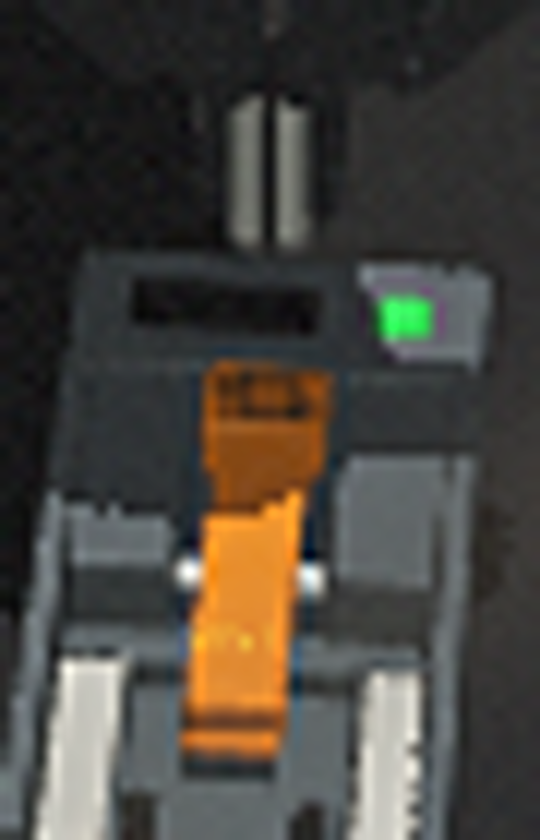

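Pad position agrees with the model, with the catch at rest near (327,272) in the side view. I'll descend in steps, watching the force.

Emit:
servo_tool(
  commands=[
    [[1,1,7],[0,0,0],1],
    [[0,0,6],[0,0,0],1],
    [[0,0,0],[0,0,0],1],
  ],
)

```text
time: 3.08
position: [0.5104, -0.1298, 0.0637]
ee_rot: [0.001, 0.155, 0.988, -0.0]
ft_force: [-0.5, 0.7, -0.5]
gripper_width: 0.001
```

Emit:
servo_tool(
  commands=[
    [[0,0,2],[0,0,0],1],
    [[0,0,1],[0,0,0],1],
  ],
)

```text
time: 3.32
position: [0.5106, -0.1297, 0.0608]
ee_rot: [0.001, 0.155, 0.988, -0.0]
ft_force: [0.5, 0.2, 0.3]
gripper_width: 0.002
```

Emit:
servo_tool(
  commands=[
    [[0,0,2],[0,0,0],1],
    [[0,0,1],[0,0,0],1],
  ],
)

```text
time: 3.58
position: [0.5107, -0.1298, 0.0577]
ee_rot: [0.001, 0.155, 0.988, -0.0]
ft_force: [-0.1, -0.8, -0.3]
gripper_width: -0.001
```

Emit:
servo_tool(
  commands=[
    [[0,0,2],[0,0,0],1],
  ],
)

```text
time: 3.7
position: [0.5108, -0.1298, 0.0557]
ee_rot: [0.001, 0.155, 0.988, -0.0]
ft_force: [-0.2, 1.0, 0.2]
gripper_width: -0.001
```

Emit:
servo_tool(
  commands=[
    [[0,0,1.5],[0,0,0],1],
  ],
)

```text
time: 3.82
position: [0.5108, -0.1298, 0.054]
ee_rot: [0.001, 0.155, 0.988, -0.0]
ft_force: [-0.6, 0.8, 0.0]
gripper_width: -0.004
```

```bash
python3 - <<'E'
from plan import *
for n in ("side","top"): cv2.imwrite(f"pics/{n}2.png",env.grab_frame(n)[:,:,::-1])
crop("pics/side2.png",295,240,350,345,7,"pics/z2.png")
E
```

```text
(no output)
```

View pics/z2.png

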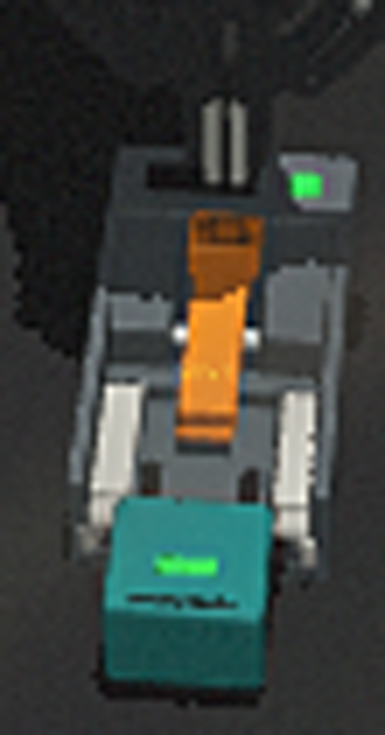

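```bash
python3 - <<'E'
from plan import *
st()
p,r=cur()
for dy in(-.011,0,.011):
  for dz in (.008,0,-.01,-.02,-.03): print(dy,dz,proj("side",p+r.apply([0,dy,dz]))[0].round(1))
print(inl(QC,p))
E
```

```text
3.92 [ 0.5107 -0.1298  0.0539] [[-0.952, 0.305, 0.002], [0.305, 0.952, -0.001], [-0.002, -0.0, -1.0]] F [ 0.   0.3 -0.1] w -0.003
-0.011 0.008 [326.4 277.3]
-0.011 0 [326.4 275. ]
-0.011 -0.01 [326.4 272. ]
-0.011 -0.02 [326.3 269. ]
-0.011 -0.03 [326.3 266. ]
0 0.008 [326.8 273.9]
0 0 [326.8 271.6]
0 -0.01 [326.8 268.6]
0 -0.02 [326.7 265.6]
0 -0.03 [326.7 262.6]
0.011 0.008 [327.2 270.6]
0.011 0 [327.2 268.2]
0.011 -0.01 [327.2 265.2]
0.011 -0.02 [327.1 262.2]
0.011 -0.03 [327.1 259.2]
[0.00094796 0.10205884 0.05394751]
```

No contact yet and the picture shows the tips still above the pad, so I'll go lower in small steps.

Emit:
servo_tool(
  commands=[
    [[0,0,2],[0,0,0],1],
    [[0,0,1],[0,0,0],1],
  ],
)

```text
time: 4.18
position: [0.5108, -0.1298, 0.0509]
ee_rot: [0.001, 0.155, 0.988, -0.0]
ft_force: [-0.6, -0.1, -0.6]
gripper_width: 0.001
```

Emit:
servo_tool(
  commands=[
    [[0,0,2],[0,0,0],1],
  ],
)

```text
time: 4.3
position: [0.5108, -0.1298, 0.0488]
ee_rot: [0.001, 0.155, 0.988, -0.0]
ft_force: [-0.2, -0.7, -0.4]
gripper_width: -0.001
```

Emit:
servo_tool(
  commands=[
    [[0,0,1.5],[0,0,0],1],
  ],
)

```text
time: 4.42
position: [0.5108, -0.1298, 0.0471]
ee_rot: [0.001, 0.155, 0.988, -0.0]
ft_force: [0.5, 0.1, 1.2]
gripper_width: -0.002
```

Emit:
servo_tool(
  commands=[
    [[0,0,1.5],[0,0,0],1],
  ],
)

```text
time: 4.55
position: [0.5108, -0.1298, 0.0455]
ee_rot: [0.001, 0.155, 0.988, -0.0]
ft_force: [-1.2, -0.1, -0.1]
gripper_width: 0.001
```

```bash
python3 - <<'E'
from plan import *
for n in ("side","top"): cv2.imwrite(f"pics/{n}3.png",env.grab_frame(n)[:,:,::-1])
crop("pics/side3.png",295,240,350,345,7,"pics/z3.png")
E
```

```text
(no output)
```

View pics/z3.png

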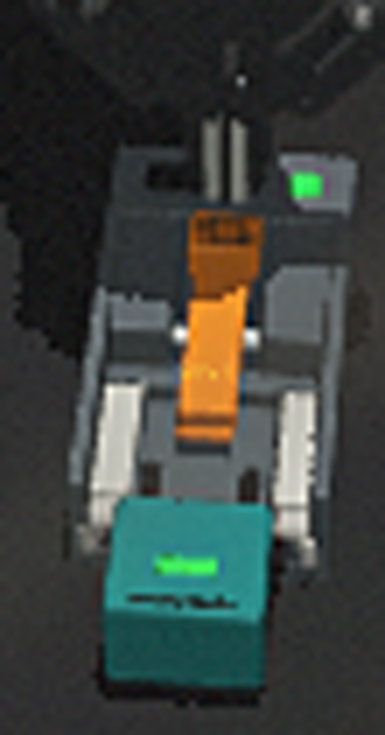

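View pics/top3.png

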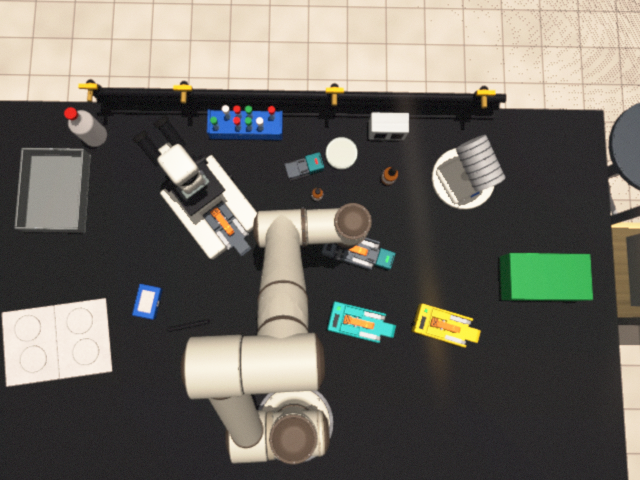

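View pics/side3.png

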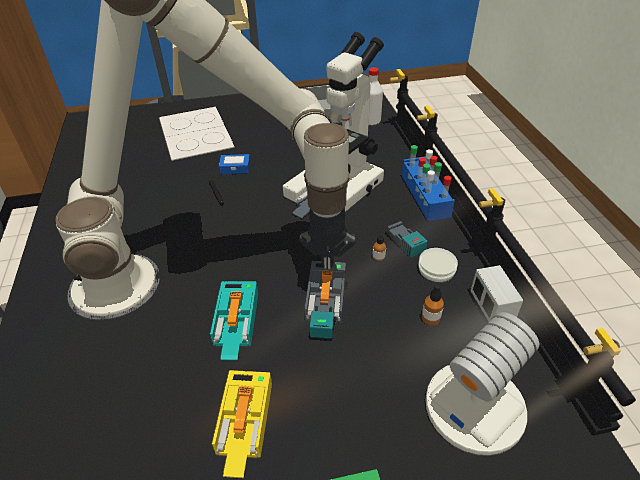

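```bash
python3 - <<'E'
from plan import *
p,r=cur()
for z in(0,.05,.1,.15,.2,.25,.3,.35,.4): 
    q=[p[0],p[1],z];print(z,proj("top",q)[0].round(1),proj("side",q)[0].round(1))
print(proj("top",[[0,0,0],[0,0,.2]]),proj("side",[[0,0,0],[0,0,.2]]))
crop("pics/side3.png",270,110,390,290,3.3,"pics/z4.png")
crop("pics/top3.png",300,190,420,280,6,"pics/z5.png")
E
```

```text
0 [340.7 245.5] [326.9 287. ]
0.05 [341.8 243.2] [326.8 272.7]
0.1 [343.  240.8] [326.7 257.6]
0.15 [344.3 238.2] [326.6 241.6]
0.2 [345.7 235.5] [326.4 224.6]
0.25 [347.2 232.6] [326.3 206.5]
0.3 [348.8 229.4] [326.2 187.2]
0.35 [350.5 226.1] [326.  166.6]
0.4 [352.3 222.4] [325.9 144.5]
[[294.54730695 422.50656741]
 [293.39095279 436.74583481]] [[113.32787834 283.31817418]
 [ 86.83567548 221.75710368]]
```

View pics/z4.png

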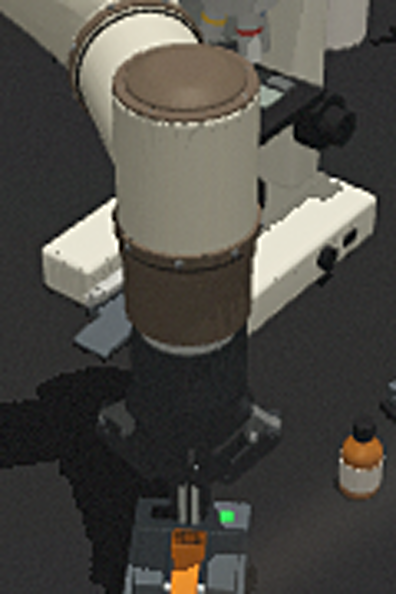

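View pics/z5.png

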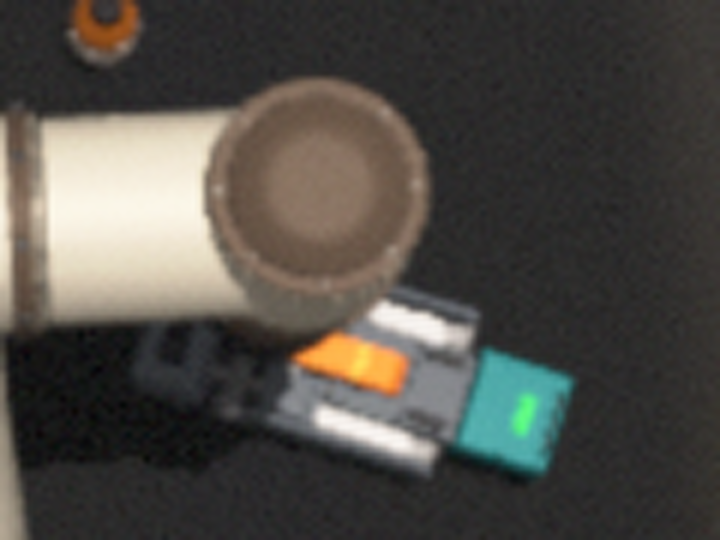

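The wrist lines up with both cameras, but the fingertips appear higher than the TCP figure implies and no force shows. I'll keep feeling downward.

Emit:
servo_tool(
  commands=[
    [[0,0,2],[0,0,0],1],
  ],
)

```text
time: 4.78
position: [0.5109, -0.1298, 0.0435]
ee_rot: [0.001, 0.155, 0.988, -0.0]
ft_force: [-0.4, -0.6, 0.1]
gripper_width: 0.0
```

Emit:
servo_tool(
  commands=[
    [[0,0,2],[0,0,0],1],
  ],
)

```text
time: 4.9
position: [0.5108, -0.1298, 0.0414]
ee_rot: [0.001, 0.155, 0.988, -0.0]
ft_force: [0.7, -0.0, 0.3]
gripper_width: -0.001
```

Emit:
servo_tool(
  commands=[
    [[0,0,1.5],[0,0,0],1],
  ],
)

```text
time: 5.03
position: [0.5108, -0.1298, 0.0397]
ee_rot: [0.001, 0.155, 0.988, -0.0]
ft_force: [-0.2, -0.3, 0.1]
gripper_width: -0.0
```

Emit:
servo_tool(
  commands=[
    [[0,0,1.5],[0,0,0],1],
  ],
)

```text
time: 5.15
position: [0.5108, -0.1298, 0.0381]
ee_rot: [0.001, 0.155, 0.988, -0.0]
ft_force: [-0.4, 0.4, -0.7]
gripper_width: -0.002
```

```bash
python3 - <<'E'
from plan import *
for n in ("side",): cv2.imwrite(f"pics/{n}4.png",env.grab_frame(n)[:,:,::-1])
crop("pics/side4.png",295,240,350,345,7,"pics/z6.png")
s=st();print(s["joint_torque"],s["joint_positions"])
E
```

```text
5.2 [ 0.5106 -0.1298  0.0379] [[-0.952, 0.306, 0.001], [0.306, 0.952, -0.001], [-0.002, -0.0, -1.0]] F [ 0.1  0.1 -0.9] w 0.0
[ 3.02165339e-02 -3.51520479e+01  1.36656949e+01  3.05157669e+00
  2.05720455e-02  4.62548894e-05] [ 0.05992623  0.40312909 -0.44260646  0.00148932 -0.72370291 -0.37154047]
```

View pics/z6.png

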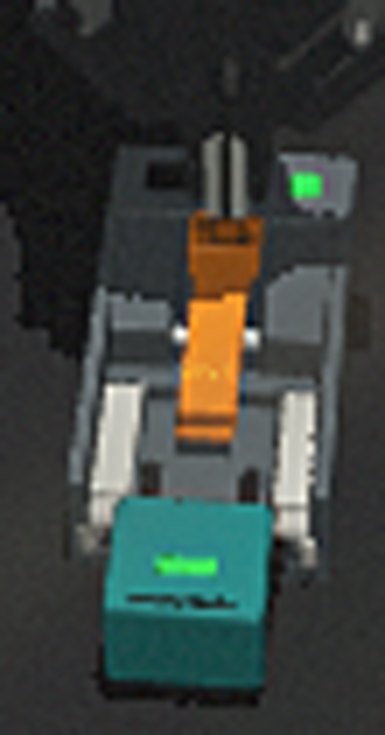

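Emit:
servo_tool(
  commands=[
    [[0,0,2],[0,0,0],1],
    [[0,0,1],[0,0,0],1],
  ],
)

```text
time: 5.45
position: [0.5107, -0.1298, 0.0347]
ee_rot: [0.001, 0.155, 0.988, -0.0]
ft_force: [0.4, -0.2, 0.5]
gripper_width: 0.001
```

Emit:
servo_tool(
  commands=[
    [[0,0,2],[0,0,0],1],
  ],
)

```text
time: 5.58
position: [0.5108, -0.1298, 0.0327]
ee_rot: [0.001, 0.155, 0.988, -0.0]
ft_force: [0.2, -0.3, -0.2]
gripper_width: 0.001
```

Emit:
servo_tool(
  commands=[
    [[0,0,1.5],[0,0,0],1],
  ],
)

```text
time: 5.7
position: [0.5107, -0.1298, 0.031]
ee_rot: [0.001, 0.155, 0.988, -0.0]
ft_force: [0.2, -0.3, 0.1]
gripper_width: 0.001
```

Emit:
servo_tool(
  commands=[
    [[0,0,1.5],[0,0,0],1],
  ],
)

```text
time: 5.82
position: [0.5108, -0.1298, 0.0294]
ee_rot: [0.001, 0.155, 0.988, -0.0]
ft_force: [0.9, 0.5, -0.1]
gripper_width: -0.001
```

```bash
python3 - <<'E'
from plan import *
for n in ("side",): cv2.imwrite(f"pics/{n}5.png",env.grab_frame(n)[:,:,::-1])
crop("pics/side5.png",295,240,350,345,7,"pics/z7.png")
s=st();print(inl(QC,s["position"]))
E
```

```text
5.88 [ 0.5106 -0.1298  0.0292] [[-0.952, 0.306, 0.001], [0.306, 0.952, -0.001], [-0.001, -0.0, -1.0]] F [-0.3  0.4  0.8] w -0.003
[0.00081147 0.10202068 0.02917279]
```

View pics/z7.png

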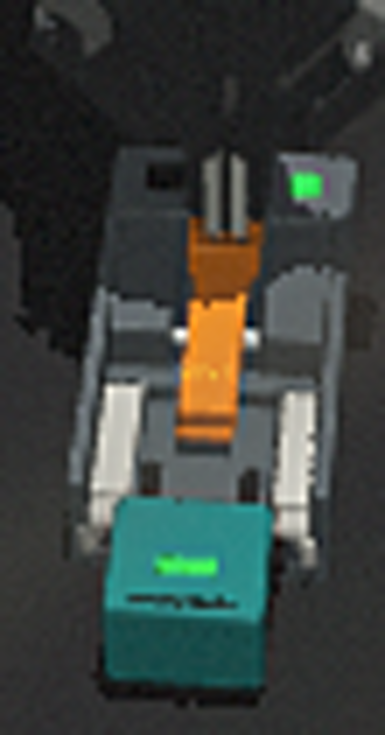

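Emit:
servo_tool(
  commands=[
    [[0,0,1.5],[0,0,0],1],
  ],
)

```text
time: 6.0
position: [0.5107, -0.1298, 0.0277]
ee_rot: [0.001, 0.155, 0.988, -0.0]
ft_force: [0.1, -0.2, -0.2]
gripper_width: 0.001
```

Emit:
servo_tool(
  commands=[
    [[0,0,1.5],[0,0,0],1],
  ],
)

```text
time: 6.12
position: [0.5107, -0.1298, 0.0261]
ee_rot: [0.001, 0.155, 0.988, -0.0]
ft_force: [-0.1, 0.4, -0.8]
gripper_width: -0.001
```

Emit:
servo_tool(
  commands=[
    [[0,0,1],[0,0,0],1],
  ],
)

```text
time: 6.25
position: [0.5107, -0.1298, 0.025]
ee_rot: [0.001, 0.155, 0.988, -0.0]
ft_force: [-0.3, -0.0, 0.1]
gripper_width: -0.001
```

Emit:
servo_tool(
  commands=[
    [[0,0,1],[0,0,0],1],
  ],
)

```text
time: 6.38
position: [0.5106, -0.1298, 0.0239]
ee_rot: [0.001, 0.155, 0.988, -0.0]
ft_force: [0.1, 0.7, 0.0]
gripper_width: 0.0
```

Emit:
servo_tool(
  commands=[
    [[0,0,1],[0,0,0],1],
  ],
)

```text
time: 6.5
position: [0.5107, -0.1298, 0.0229]
ee_rot: [0.001, 0.155, 0.988, -0.0]
ft_force: [-0.9, 2.1, 3.8]
gripper_width: 0.0
```

Contact comes at TCP z≈0.0235, so the tips are effectively about 28 mm behind the reported TCP. Now pressing about 6 mm.

Emit:
servo_tool(
  commands=[
    [[0,0,1.5],[0,0,0],1],
  ],
)

```text
time: 6.62
position: [0.5113, -0.1296, 0.0221]
ee_rot: [0.001, 0.154, 0.988, -0.0]
ft_force: [-1.8, 2.3, 7.1]
gripper_width: -0.004
```

Emit:
servo_tool(
  commands=[
    [[0,0,1.5],[0,0,0],1],
  ],
)

```text
time: 6.75
position: [0.5118, -0.1293, 0.0214]
ee_rot: [0.002, 0.154, 0.988, -0.0]
ft_force: [-1.7, 2.8, 6.9]
gripper_width: -0.002
```

Emit:
servo_tool(
  commands=[
    [[0,0,1.5],[0,0,0],1],
  ],
)

```text
time: 6.88
position: [0.5122, -0.129, 0.0208]
ee_rot: [0.002, 0.154, 0.988, 0.0]
ft_force: [-2.1, 3.0, 7.2]
gripper_width: 0.001
```

Emit:
servo_tool(
  commands=[
    [[0,0,1],[0,0,0],1],
  ],
)

```text
time: 7.0
position: [0.5123, -0.1287, 0.0206]
ee_rot: [0.002, 0.154, 0.988, 0.0]
ft_force: [-3.1, 1.4, 5.4]
gripper_width: -0.002
```

```bash
python3 - <<'E'
from plan import *
for n in ("side",): cv2.imwrite(f"pics/{n}6.png",env.grab_frame(n)[:,:,::-1])
crop("pics/side6.png",295,240,350,345,7,"pics/z8.png")
s=st();print(inl(QC,s["position"]))
E
```

```text
7.05 [ 0.5123 -0.1287  0.0205] [[-0.953, 0.304, 0.005], [0.304, 0.953, -0.001], [-0.005, 0.001, -1.0]] F [-1.3  1.9  6.4] w 0.003
[0.00214012 0.10357652 0.02053379]
```

View pics/z8.png

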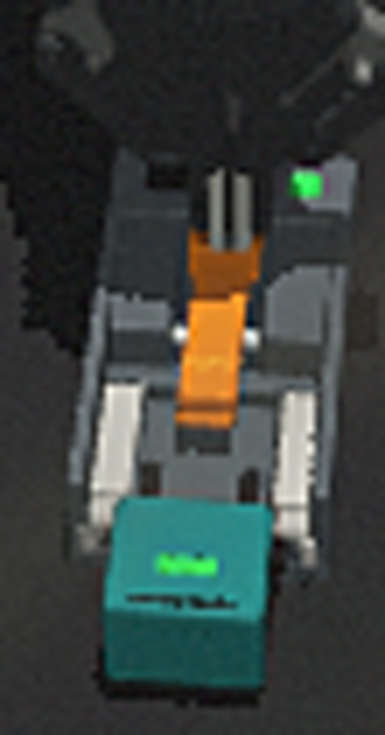

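Emit:
servo_tool(
  commands=[
    [[1,-1,2.2],[0,0,0],1],
  ],
)

```text
time: 7.18
position: [0.5127, -0.1288, 0.0197]
ee_rot: [0.004, 0.153, 0.988, 0.0]
ft_force: [0.5, 3.8, 6.3]
gripper_width: 0.0
```

Emit:
servo_tool(
  commands=[
    [[1,-1,2.2],[0,0,0],1],
  ],
)

```text
time: 7.3
position: [0.5132, -0.1291, 0.0188]
ee_rot: [0.006, 0.153, 0.988, 0.001]
ft_force: [0.0, 3.1, 5.2]
gripper_width: -0.003
```

Emit:
servo_tool(
  commands=[
    [[0.5,-1,2.2],[0,0,0],1],
  ],
)

```text
time: 7.42
position: [0.5138, -0.1295, 0.0177]
ee_rot: [0.008, 0.153, 0.988, 0.001]
ft_force: [-1.0, 2.2, 5.1]
gripper_width: 0.002
```

```bash
python3 - <<'E'
from plan import *
for n in ("side",): cv2.imwrite(f"pics/{n}7.png",env.grab_frame(n)[:,:,::-1])
crop("pics/side7.png",295,240,350,345,7,"pics/z9.png")
s=st();print(inl(QC,s["position"]))
E
```

```text
7.47 [ 0.5138 -0.1295  0.0176] [[-0.953, 0.302, 0.016], [0.302, 0.953, -0.0], [-0.015, 0.005, -1.0]] F [0.1 1.8 5.4] w 0.003
[0.00383175 0.10322087 0.0175628 ]
```

View pics/z9.png

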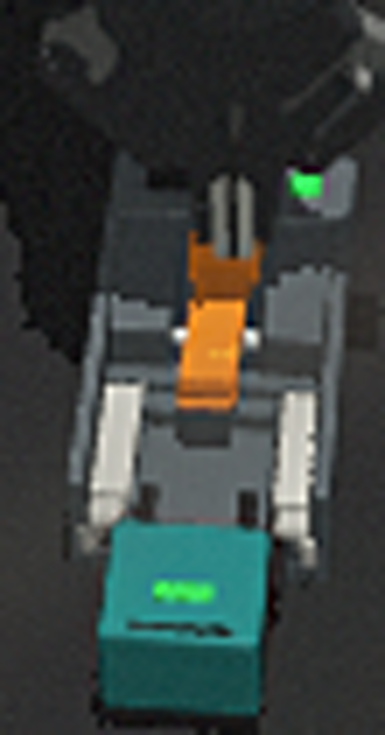

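The hook has lifted and the pack is moving out: its top edge went from row 500 to 522. I'll hold briefly.

Emit:
servo_tool(
  commands=[
    [[1,-0.5,1.5],[0,-0.5,0],1],
    [[0.5,-0.5,1.2],[0,0,0],1],
  ],
)

```text
time: 7.72
position: [0.5146, -0.1294, 0.0169]
ee_rot: [0.015, 0.152, 0.988, 0.001]
ft_force: [-1.6, 2.2, 4.9]
gripper_width: -0.001
```

```bash
python3 - <<'E'
from plan import *
for n in ("side",): cv2.imwrite(f"pics/{n}8.png",env.grab_frame(n)[:,:,::-1])
crop("pics/side8.png",295,240,350,345,7,"pics/z10.png")
s=st();print(inl(QC,s["position"]))
E
```

```text
7.78 [ 0.5146 -0.1294  0.0168] [[-0.953, 0.3, 0.029], [0.301, 0.954, -0.003], [-0.029, 0.006, -1.0]] F [-0.4  0.8  5.5] w -0.004
[0.00452824 0.10356903 0.01682445]
```

View pics/z10.png

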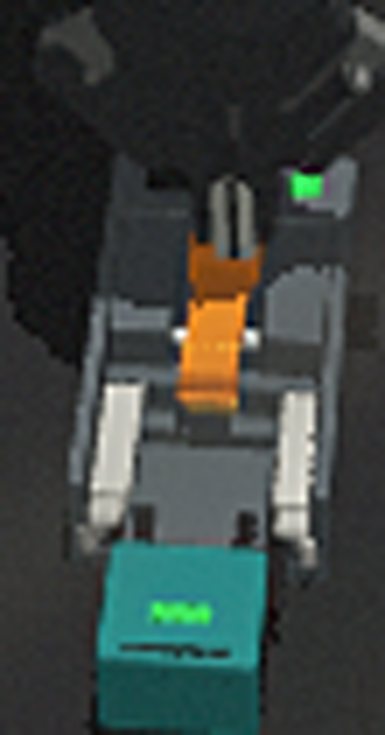

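The pack popped out about 18 mm. I'll lift, straighten the tool and look again.

Emit:
servo_tool(
  commands=[
    [[0,0,-15],[0,0,0],1],
    [[0,0,-30],[0,0,0],1],
    [[0,0,-30],[0,0,0],0],
    [[0,-30,-10],[0,1,0],-1],
    [[0,-30,0],[0,0.7,0],-1],
  ],
)

```text
time: 8.4
position: [0.4946, -0.1866, 0.1079]
ee_rot: [0.001, 0.15, 0.989, 0.003]
ft_force: [-0.6, -0.6, -1.0]
gripper_width: 0.636
```

```bash
python3 - <<'E'
from plan import *
st();delta(inw(QC,[0,-.05,.06]),QC[2])
for n in ("side","top"): cv2.imwrite(f"pics/{n}9.png",env.grab_frame(n)[:,:,::-1])
crop("pics/side9.png",280,230,360,350,5,"pics/s9c.png")
crop("pics/top9.png",320,200,420,290,6,"pics/t9c.png")
E
```

```text
8.4 [ 0.4946 -0.1866  0.1079] [[-0.955, 0.296, 0.003], [0.296, 0.955, 0.005], [-0.002, 0.006, -1.0]] F [-0.6 -0.6 -1. ] w 0.636
shift tool mm [  3.4 -93.3  47.3] turn [0.35 0.1  0.33]
```

View pics/s9c.png

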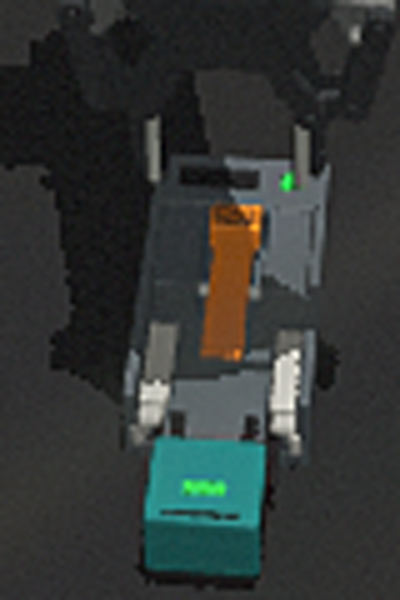

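View pics/t9c.png

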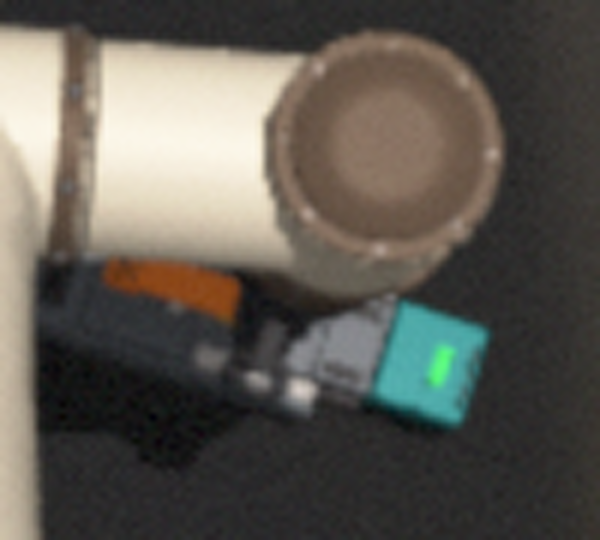

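```bash
python3 - <<'E'
from plan import *
from fit import fit,px
T=lambda a,b:px((a,b),320,200,6); S=lambda a,b:px((a,b),280,230,5)
o=[("top",(25,-9,48),T(402,298),1),("top",(25,-55,48),T(490,330),1),("top",(-25,-55,48),T(460,428),1),("top",(-25,-9,48),T(372,398),1),
("side",(-25,-9,48),S(152,435),1),("side",(25,-9,48),S(265,437),1),("side",(-25,-55,48),S(144,515),1),("side",(25,-55,48),S(262,518),1)]
q=fit(o,QC);print(inl(QC,[q[0],q[1],0]))
delta(inw(QC,[0,-.05,.05]),QC[2])
E
```

```text
[ 0.4731 -0.2432 -0.2834]
top (25, -9, 48) [-0.3  0.1]
top (25, -55, 48) [ 0.3 -0.6]
top (-25, -55, 48) [ 0.6 -0.4]
top (-25, -9, 48) [-0.  -0.1]
side (-25, -9, 48) [-0.2 -1. ]
side (25, -9, 48) [ 0.2 -0.3]
side (-25, -55, 48) [-0.4  0.1]
side (25, -55, 48) [-0.3  0.7]
[-0.00067337 -0.01745416  0.        ]
shift tool mm [  2.5 -91.9  56.5] turn [0.33 0.02 0.1 ]
```

Emit:
servo_tool(
  commands=[
    [[1,-46,0],[0,0,0],-1],
    [[1,-46,0],[0,0,0],-1],
    [[0,0,20],[0,0,0],-1],
    [[0,0,25],[0,0,0],-1],
    [[0,0,0],[0,0,0],-1],
  ],
)

```text
time: 9.12
position: [0.4648, -0.2766, 0.0632]
ee_rot: [0.003, 0.152, 0.988, 0.003]
ft_force: [1.1, -0.9, -1.3]
gripper_width: 0.999
```

```bash
python3 - <<'E'
from plan import *
st();delta(inw(QC,[0,-.0495,.02]),QC[2])
for n in ("side","top"): cv2.imwrite(f"pics/{n}10.png",env.grab_frame(n)[:,:,::-1])
crop("pics/side10.png",260,230,380,350,5,"pics/s10c.png")
E
```

```text
9.12 [ 0.4648 -0.2766  0.0632] [[-0.954, 0.3, 0.006], [0.3, 0.954, 0.004], [-0.004, 0.006, -1.0]] F [ 1.1 -0.9 -1.3] w 0.999
shift tool mm [ 1.7  2.  43.2] turn [0.33 0.24 0.11]
```

View pics/s10c.png

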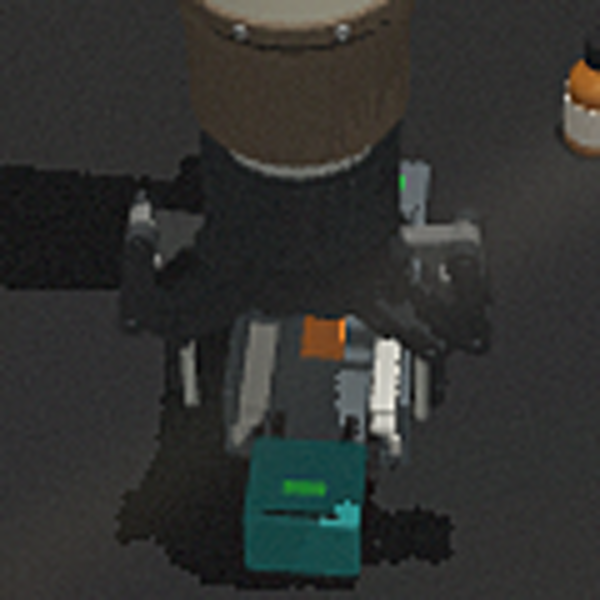

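Emit:
servo_tool(
  commands=[
    [[1,2,20],[0.3,0.2,0],-1],
    [[0,0,20],[0,0,0],-1],
    [[0,0,20],[0,0,0],-1],
    [[0,0,0],[0,0,0],-1],
  ],
)

```text
time: 9.72
position: [0.4725, -0.275, 0.0101]
ee_rot: [0.009, 0.149, 0.989, -0.002]
ft_force: [0.7, -0.9, -0.2]
gripper_width: 0.999
```

```bash
python3 - <<'E'
from plan import *
st();delta(inw(QC,[0,-.0495,-.017]),QC[2])
for n in ("side","top"): cv2.imwrite(f"pics/{n}11.png",env.grab_frame(n)[:,:,::-1])
crop("pics/side11.png",260,230,380,350,5,"pics/s11c.png")
E
```

```text
9.72 [ 0.4725 -0.275   0.0101] [[-0.955, 0.295, 0.017], [0.295, 0.955, -0.006], [-0.018, -0.0, -1.0]] F [ 0.7 -0.9 -0.2] w 0.999
shift tool mm [ 8.9 -1.5 27. ] turn [-0.02  1.01  0.39]
```

View pics/s11c.png

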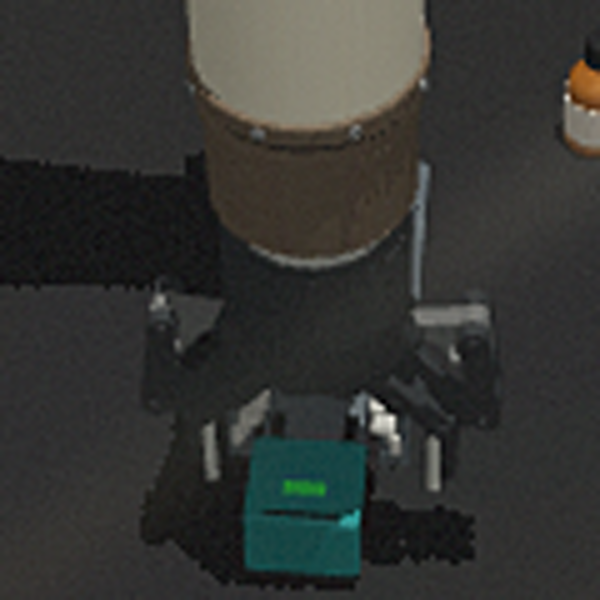

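```bash
python3 - <<'E'
from plan import *
s=st();print(s["joint_positions"].round(3),s["joint_vel"].round(3),s["joint_torque"].round(2))
E
```

```text
9.82 [ 0.4739 -0.2755  0.0116] [[-0.955, 0.295, 0.02], [0.295, 0.956, -0.007], [-0.021, -0.001, -1.0]] F [0.1 0.1 0.8] w 0.999
[-0.23   0.462 -0.43   0.003 -0.658 -0.072] [-0.003 -0.009  0.003 -0.002  0.002 -0.   ] [-0.000e+00 -3.629e+01  1.245e+01  2.760e+00  2.000e-02 -0.000e+00]
```

Emit:
servo_tool(
  commands=[
    [[0,0,0],[0,0,0],-1],
  ],
)

```text
time: 9.95
position: [0.4748, -0.2757, 0.0129]
ee_rot: [0.012, 0.149, 0.989, -0.002]
ft_force: [0.8, 0.1, 0.5]
gripper_width: 1.001
```

```bash
python3 - <<'E'
from plan import *
s=st();print(s["joint_positions"].round(4))
s=st();env.grab_frame("top");s=st();print(s["joint_positions"].round(4))
E
```

```text
9.95 [ 0.4748 -0.2757  0.0129] [[-0.955, 0.295, 0.022], [0.294, 0.956, -0.007], [-0.024, -0.001, -1.0]] F [0.8 0.1 0.5] w 1.001
[-0.2293  0.4605 -0.4283  0.0036 -0.6585 -0.0724]
9.95 [ 0.4748 -0.2757  0.0129] [[-0.955, 0.295, 0.022], [0.294, 0.956, -0.007], [-0.024, -0.001, -1.0]] F [0.8 0.1 0.5] w 1.001
10.0 [ 0.475  -0.2757  0.013 ] [[-0.955, 0.294, 0.023], [0.294, 0.956, -0.008], [-0.024, -0.001, -1.0]] F [ 0.4 -0.9  0.3] w 1.0
[-0.2294  0.4604 -0.4282  0.0037 -0.6583 -0.0724]
```

```bash
python3 - <<'E'
import cv2,numpy as np
a=cv2.imread("pics/side11.png");b=cv2.imread("pics/top11.png")
cv2.imwrite("pics/sb.png",cv2.resize(a[100:350,20:420],None,fx=2,fy=2))
E
```

```text
(no output)
```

View pics/side11.png

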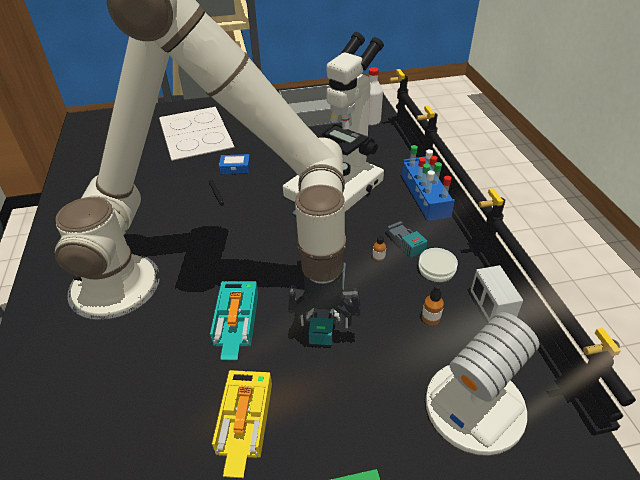

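View pics/top11.png

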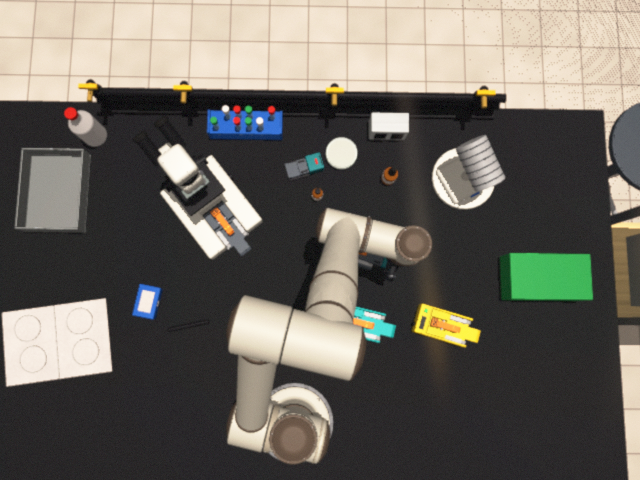

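Emit:
servo_tool(
  commands=[
    [[8,-1,0],[0,1.2,0],-1],
    [[0,0,0],[0,0,0],-1],
  ],
)

```text
time: 10.25
position: [0.467, -0.2744, 0.0139]
ee_rot: [0.002, 0.149, 0.989, -0.001]
ft_force: [-0.3, -0.1, -0.2]
gripper_width: 0.999
```

```bash
python3 - <<'E'
from plan import *
s=st();print(s["joint_positions"].round(4),s["joint_vel"].round(3),s["joint_torque"].round(2))
delta(inw(QC,[0,-.0495,-.017]),QC[2])
E
```

```text
10.25 [ 0.467  -0.2744  0.0139] [[-0.956, 0.295, 0.003], [0.295, 0.956, -0.002], [-0.004, -0.0, -1.0]] F [-0.3 -0.1 -0.2] w 0.999
[-0.2313  0.4576 -0.429   0.0011 -0.6808 -0.0685] [ 0.001 -0.004  0.007  0.003  0.     0.   ] [-1.000e-02 -3.684e+01  1.281e+01  2.830e+00 -4.000e-02  0.000e+00]
shift tool mm [ 3.  -0.5 30.9] turn [-0.03  0.2   0.43]
```

Emit:
servo_tool(
  commands=[
    [[3,0,8],[0,0,0.4],-1],
  ],
)

```text
time: 10.38
position: [0.4648, -0.2738, 0.0062]
ee_rot: [0.003, 0.153, 0.988, -0.001]
ft_force: [0.2, 1.2, -0.7]
gripper_width: 0.999
```

```bash
python3 - <<'E'
from plan import *
s=st();print(s["joint_positions"].round(4),s["joint_vel"].round(3),s["joint_torque"].round(2))
E
```

```text
10.38 [ 0.4648 -0.2738  0.0062] [[-0.953, 0.301, 0.005], [0.301, 0.953, -0.002], [-0.006, -0.0, -1.0]] F [ 0.2  1.2 -0.7] w 0.999
[-0.231   0.4655 -0.4424  0.0014 -0.6573 -0.0764] [ 0.002  0.076 -0.134 -0.009  0.181 -0.061] [-2.000e-02 -3.745e+01  1.287e+01  2.830e+00 -1.400e-01  5.000e-02]
```

Emit:
servo_tool(
  commands=[
    [[0,0,0],[0,0,0],-1],
  ],
)

```text
time: 10.5
position: [0.4637, -0.2735, 0.0053]
ee_rot: [0.002, 0.153, 0.988, -0.0]
ft_force: [-0.4, -0.3, -0.2]
gripper_width: 1.003
```

```bash
python3 - <<'E'
from plan import *
s=st();print(s["joint_positions"].round(4),s["joint_vel"].round(3),s["joint_torque"].round(2),s["ft_torque"])
E
```

```text
10.5 [ 0.4637 -0.2735  0.0053] [[-0.953, 0.302, 0.003], [0.302, 0.953, -0.001], [-0.003, -0.0, -1.0]] F [-0.4 -0.3 -0.2] w 1.003
[-0.2311  0.4665 -0.444   0.0011 -0.6571 -0.0765] [ 0.002 -0.011  0.02   0.011  0.005 -0.001] [ 2.000e-02 -3.687e+01  1.243e+01  2.740e+00  3.000e-02 -1.000e-02] [ 0.02136045 -0.01942817  0.01751918]
```

Emit:
servo_tool(
  commands=[
    [[0,0,6],[0,0,0],-1],
    [[0,0,6],[0,0,0],-1],
  ],
)

```text
time: 10.75
position: [0.4639, -0.2736, -0.0073]
ee_rot: [0.002, 0.153, 0.988, -0.001]
ft_force: [-0.4, 0.3, 0.2]
gripper_width: 1.002
```

```bash
python3 - <<'E'
from plan import *
s=st()
delta(inw(QC,[0,-.0495,-.017]),QC[2])
env.grab_frame("side");cv2.imwrite("pics/side12.png",env.grab_frame("side")[:,:,::-1])
crop("pics/side12.png",260,230,380,350,5,"pics/s12c.png");st()
E
```

```text
10.75 [ 0.4639 -0.2736 -0.0073] [[-0.953, 0.302, 0.004], [0.302, 0.953, -0.002], [-0.004, -0.0, -1.0]] F [-0.4  0.3  0.2] w 1.002
shift tool mm [-0.2 -0.4  9.7] turn [-0.03  0.22 -0.01]
10.85 [ 0.4634 -0.2734 -0.0077] [[-0.953, 0.302, 0.002], [0.302, 0.953, -0.001], [-0.002, -0.001, -1.0]] F [0.1 0.3 0.7] w 1.003
```

View pics/s12c.png

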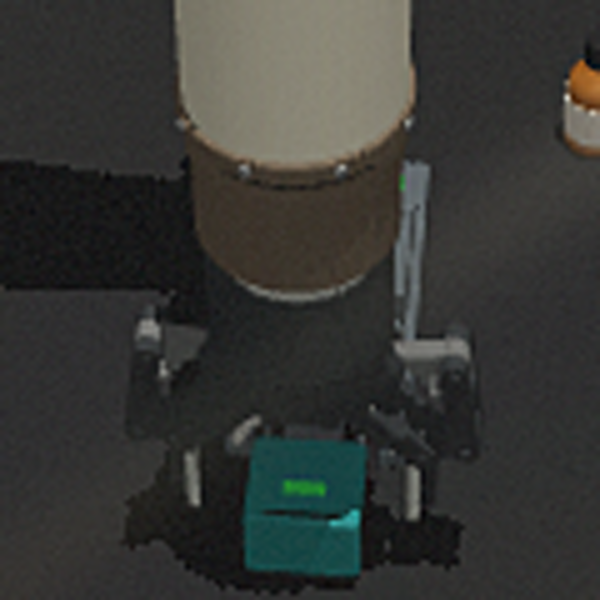

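Emit:
servo_tool(
  commands=[
    [[0,-0.5,4.5],[0,0,0],-1],
    [[0,0,4],[0,0,0],-1],
  ],
)

```text
time: 11.1
position: [0.4637, -0.274, -0.0165]
ee_rot: [0.001, 0.153, 0.988, -0.0]
ft_force: [-0.1, 0.2, -0.1]
gripper_width: 1.005
```

Emit:
servo_tool(
  commands=[
    [[0,0,0],[0,0,0],-0.3],
    [[0,0,0],[0,0,0],0],
    [[0,0,0],[0,0,0],0.2],
    [[0,0,0],[0,0,0],0.5],
  ],
  newtons=30,
)

```text
time: 11.6
position: [0.4636, -0.2741, -0.0167]
ee_rot: [0.001, 0.153, 0.988, -0.0]
ft_force: [0.5, -0.2, -0.7]
gripper_width: 0.58
```

```bash
python3 - <<'E'
from plan import *
s=st();print(inl(QC,s["position"]))
cv2.imwrite("pics/side13.png",env.grab_frame("side")[:,:,::-1])
crop("pics/side13.png",260,230,380,350,5,"pics/s13c.png");st()
E
```

```text
11.6 [ 0.4636 -0.2741 -0.0167] [[-0.953, 0.302, 0.002], [0.302, 0.953, -0.001], [-0.003, -0.001, -1.0]] F [ 0.5 -0.2 -0.7] w 0.58
[-0.00040051 -0.04975716 -0.01674287]
11.65 [ 0.4636 -0.2741 -0.0168] [[-0.953, 0.302, 0.002], [0.302, 0.953, -0.001], [-0.003, -0.001, -1.0]] F [ 0.5 -0.6 -1.2] w 0.579
```

View pics/s13c.png

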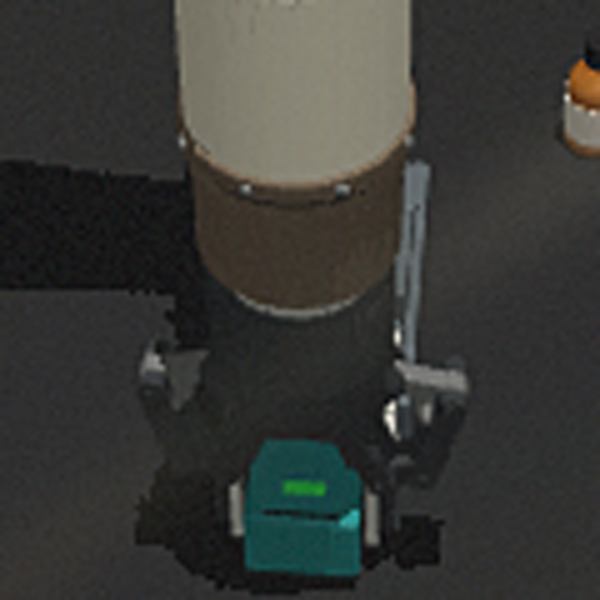

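The jaws closed on the block at width 0.58, about 49 mm. Now I'll firm the grip and draw the pack off towards -y.

Emit:
servo_tool(
  commands=[
    [[0,0,0],[0,0,0],1],
    [[0,0,0],[0,0,0],1],
    [[0,-5,0],[0,0,0],1],
    [[0,-6,0],[0,0,0],1],
  ],
  newtons=50,
)

```text
time: 12.15
position: [0.4602, -0.2847, -0.0167]
ee_rot: [0.001, 0.152, 0.988, -0.0]
ft_force: [0.4, 1.2, 0.2]
gripper_width: 0.577
```

Emit:
servo_tool(
  commands=[
    [[0,-8,0],[0,0,0],1],
    [[0,-10,0],[0,0,0],1],
    [[0,-10,0],[0,0,0],1],
    [[0,-10,0],[0,0,0],1],
    [[0,-8,0],[0,0,0],1],
  ],
)

```text
time: 12.78
position: [0.4449, -0.332, -0.0168]
ee_rot: [0.001, 0.153, 0.988, -0.0]
ft_force: [-0.1, 0.1, -1.2]
gripper_width: 0.576
```

```bash
python3 - <<'E'
from plan import *
s=st();print(inl(QC,s["position"]))
delta(inw(QC,[0,-.115,-.01]),QC[2])
for n in ("side","top"):cv2.imwrite(f"pics/{n}14.png",env.grab_frame(n)[:,:,::-1])
crop("pics/side14.png",260,230,380,350,5,"pics/s14c.png");st()
E
```

```text
12.78 [ 0.4449 -0.332  -0.0168] [[-0.953, 0.302, 0.002], [0.302, 0.953, -0.001], [-0.002, -0.0, -1.0]] F [-0.1  0.1 -1.2] w 0.576
[-0.0007317  -0.11056986 -0.01682921]
shift tool mm [-0.8 -4.4 -6.8] turn [-0.01  0.14 -0.04]
12.88 [ 0.4449 -0.3322 -0.0168] [[-0.953, 0.303, 0.002], [0.303, 0.953, -0.001], [-0.003, -0.0, -1.0]] F [ 0.9 -1.2 -0.9] w 0.578
```

View pics/s14c.png

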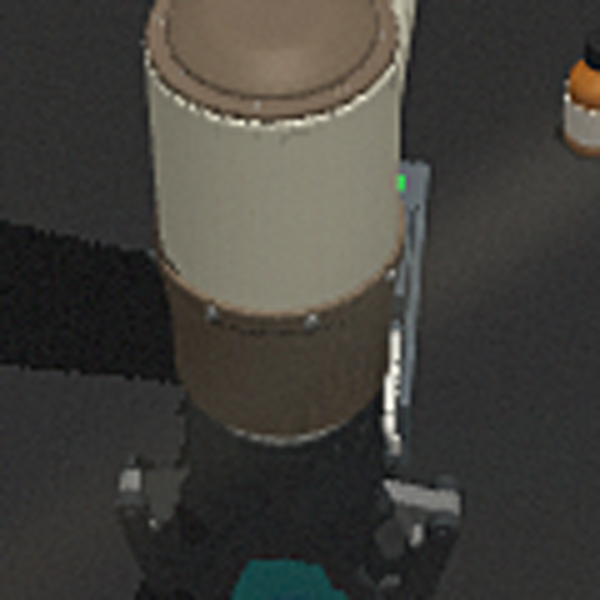

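The pack came off cleanly with the grip holding. I'll lift and carry it toward the bay.

Emit:
servo_tool(
  commands=[
    [[0,-2,-4],[0,0,0],1],
    [[0,-2,-8],[0,0,0],1],
    [[0,0,-20],[0,0,0],1],
    [[0,0,-20],[0,0,0],1],
    [[0,0,-25],[0,0,0],1],
  ],
)

```text
time: 13.5
position: [0.4406, -0.3343, 0.0602]
ee_rot: [-0.003, 0.153, 0.988, 0.001]
ft_force: [-0.2, -0.4, -3.3]
gripper_width: 0.577
```

```bash
python3 - <<'E'
from plan import *
s=st();print(inl(QC,s["position"]))
for n in ("side","top"):cv2.imwrite(f"pics/{n}15.png",env.grab_frame(n)[:,:,::-1])
rows(inw(QM,[0,-.265,.06]),QM[2],13,8)
E
```

```text
13.5 [ 0.4406 -0.3343  0.0602] [[-0.953, 0.303, -0.006], [0.303, 0.953, 0.003], [0.006, 0.001, -1.0]] F [-0.2 -0.4 -3.3] w 0.577
[-0.00422248 -0.11408182  0.06021434]
[[12.0, 30.0, 0.0], [0.0, 0.0, 4.2]]
[[14.0, 29.0, 0.0], [0.0, 0.0, 4.2]]
[[16.0, 28.0, 0.0], [0.0, 0.0, 4.2]]
[[18.0, 27.0, 0.0], [0.0, 0.0, 4.2]]
[[20.0, 25.0, 0.0], [0.0, 0.0, 4.2]]
[[22.0, 24.0, 0.0], [0.0, 0.0, 4.2]]
[[24.0, 22.0, 0.0], [0.0, 0.0, 4.2]]
[[25.0, 21.0, 0.0], [0.0, 0.0, 4.2]]
[[27.0, 19.0, 0.0], [0, 0, 0]]
[[27.0, 19.0, 0.0], [0, 0, 0]]
[[27.0, 19.0, 0.0], [0, 0, 0]]
[[27.0, 19.0, 0.0], [0, 0, 0]]
[[27.0, 19.0, 0.0], [0, 0, 0]]
```

View pics/side15.png

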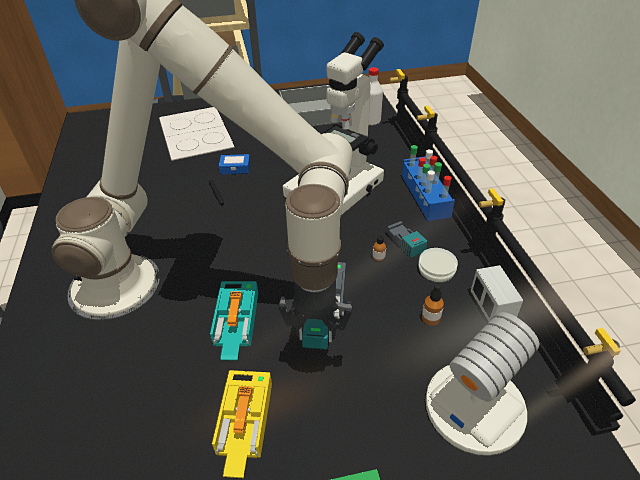

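Emit:
servo_tool(
  commands=[
    [[12,30,-2],[0,0,4.2],1],
    [[14,29,-1],[0,0,4.2],1],
    [[16,28,0],[0,0,4.2],1],
    [[18,27,0],[0,0,4.2],1],
    [[20,25,0],[0,0,4.2],1],
    [[22,24,0],[0,0,4.2],1],
    [[24,22,0],[0,0,4.2],1],
    [[25,21,0],[0,0,4.2],1],
    [[27,19,0],[0,0,0],1],
    [[27,19,0],[0,0,0],1],
    [[27,19,0],[0,0,0],1],
    [[20,15,0],[0,0,0],1],
    [[0,0,0],[0,0,0],1],
  ],
)

```text
time: 15.22
position: [0.4145, 0.0597, 0.0573]
ee_rot: [-0.005, 0.441, 0.897, -0.003]
ft_force: [-0.0, -0.5, -3.0]
gripper_width: 0.581
```

```bash
python3 - <<'E'
from plan import *
s=st();print(inl(QM,s["position"]))
delta(inw(QM,[0,-.265,.06]),QM[2])
for n in ("side","top"):cv2.imwrite(f"pics/{n}16.png",env.grab_frame(n)[:,:,::-1])
crop("pics/side16.png",200,130,400,280,4,"pics/s16c.png")
crop("pics/top16.png",150,140,310,290,4,"pics/t16c.png")
E
```

```text
15.22 [0.4145 0.0597 0.0573] [[-0.61, 0.792, -0.012], [0.792, 0.61, 0.0], [0.008, -0.009, -1.0]] F [-0.  -0.5 -3. ] w 0.581
[ 0.02076749 -0.28015919  0.05731034]
shift tool mm [21.2 14.6 -2.7] turn [-0.54 -0.44 -1.48]
```

View pics/s16c.png

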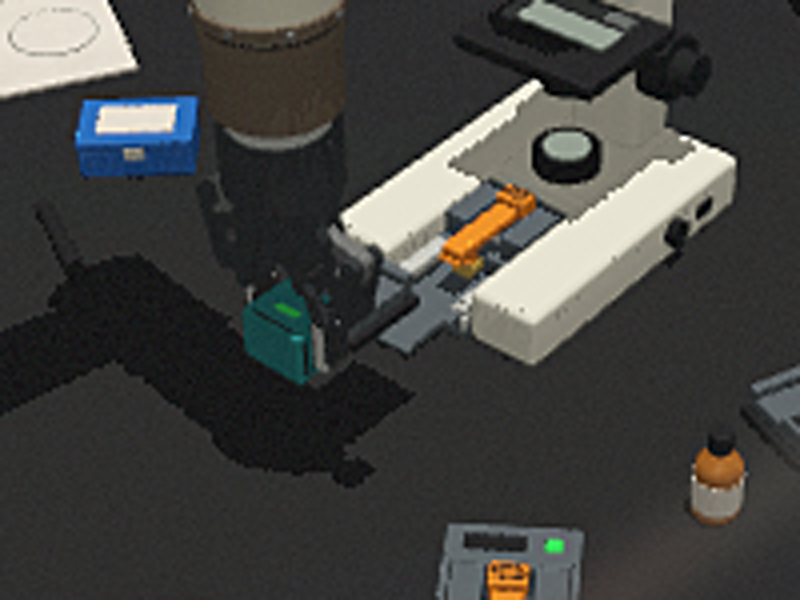

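View pics/t16c.png

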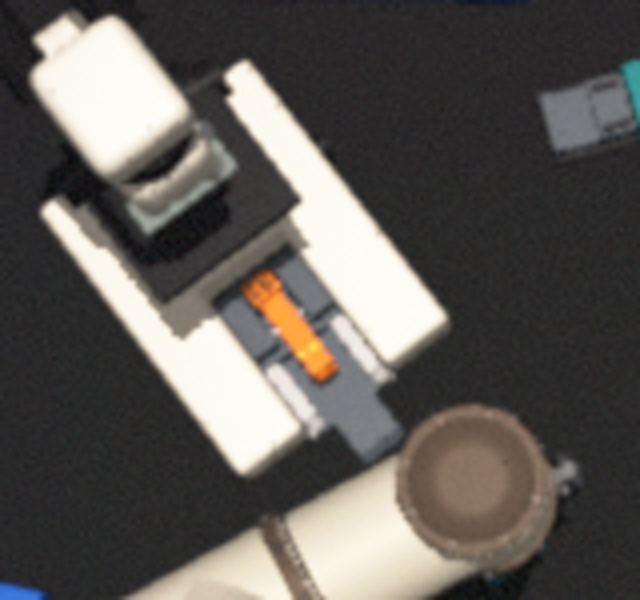

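```bash
python3 - <<'E'
from plan import *
for n,(x0,y0,x1,y1) in {"top":(195,195,250,260),"side":(280,165,345,225)}.items():
    crop(f"pics/{n}16.png",x0,y0,x1,y1,11 if n=="top" else 10,f"pics/{n}bay.png")
    im=cv2.imread(f"pics/{n}16.png")
    hsv=cv2.cvtColor(im,cv2.COLOR_BGR2HSV);m=(hsv[...,0]<22)&(hsv[...,1]>170)&(hsv[...,2]>110)
    mm=np.zeros_like(m);mm[y0:y1,x0:x1]=m[y0:y1,x0:x1];v,u=np.nonzero(mm)
    for z in(.045,.052):
        P=np.array([inl(QM,back(n,(a,b),z)) for a,b in zip(u,v)])
        # lateral centre by y bins
        for lo in np.arange(-.15,-.01,.015):
            k=(P[:,1]>=lo)&(P[:,1]<lo+.015)
            if k.sum()>4: print(n,z,lo.round(3),k.sum(),((P[k,0].min()+P[k,0].max())/2*1000).round(1),(P[k,0].mean()*1000).round(1),(np.ptp(P[k,0])*1000).round(1))
E
```

```text
top 0.045 -0.105 26 -4.6 -4.4 14.9
top 0.045 -0.09 26 -4.7 -4.7 15.7
top 0.045 -0.075 30 -3.9 -3.8 16.8
top 0.045 -0.06 26 -4.3 -4.1 15.3
top 0.045 -0.045 31 -3.9 -4.6 18.6
top 0.045 -0.03 41 -3.1 -3.2 23.2
top 0.052 -0.105 27 -4.6 -4.6 14.9
top 0.052 -0.09 28 -4.0 -4.2 17.0
top 0.052 -0.075 29 -4.1 -4.0 16.2
top 0.052 -0.06 26 -4.3 -3.6 15.2
top 0.052 -0.045 32 -3.9 -4.7 18.5
top 0.052 -0.03 40 -3.1 -2.9 23.1
side 0.045 -0.12 12 10.8 9.8 27.8
side 0.045 -0.105 31 6.6 6.7 28.1
side 0.045 -0.09 24 1.2 1.2 21.6
side 0.045 -0.075 26 0.9 1.4 22.5
side 0.045 -0.06 26 1.1 1.1 22.7
side 0.045 -0.045 23 2.7 2.6 24.4
side 0.045 -0.03 32 -1.0 -0.7 30.6
side 0.045 -0.015 5 -4.0 -4.3 23.1
side 0.052 -0.12 22 14.3 14.2 24.2
side 0.052 -0.105 31 11.8 10.1 27.9
side 0.052 -0.09 25 6.9 6.4 22.4
side 0.052 -0.075 26 7.4 7.7 21.8
side 0.052 -0.06 25 6.7 6.7 21.8
side 0.052 -0.045 29 5.3 7.0 31.0
side 0.052 -0.03 19 5.0 4.7 28.9
```

View pics/topbay.png

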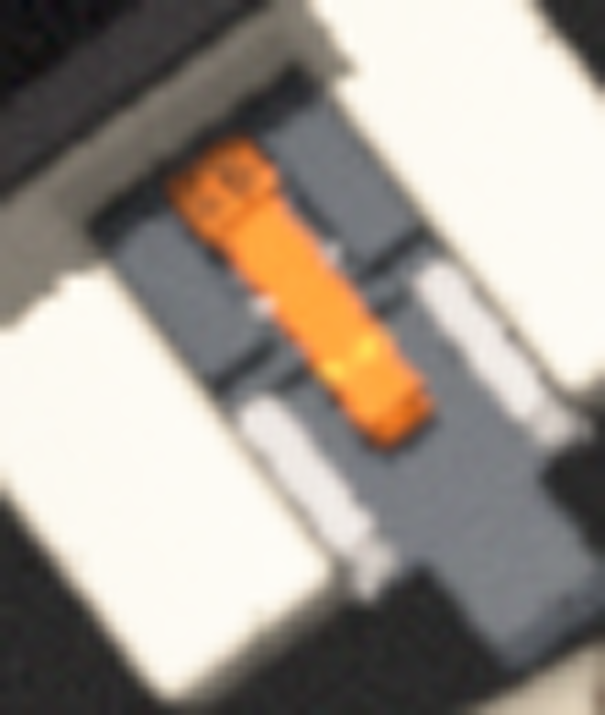

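View pics/sidebay.png

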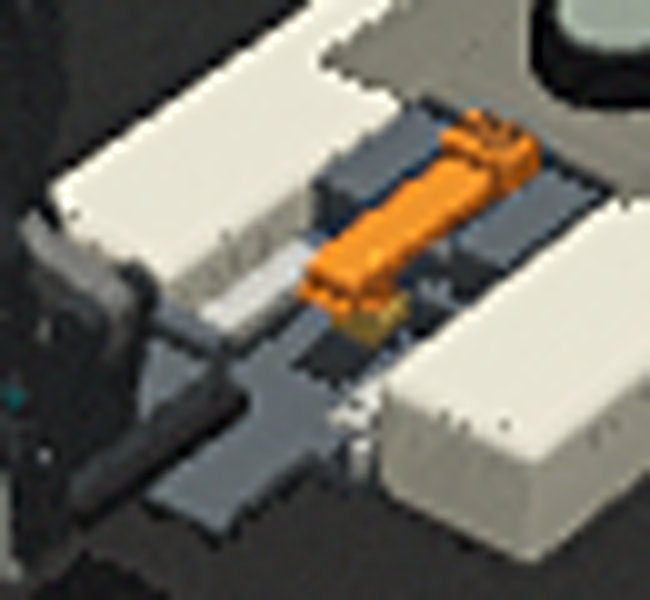

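```bash
python3 - <<'E'
from plan import *
delta(inw(QM,[-.0025,-.240,.03]),-.891)
E
```

```text
shift tool mm [25.  41.1 26.9] turn [-0.61 -0.45 -1.46]
```

Emit:
servo_tool(
  commands=[
    [[12,14,7],[-0.3,-0.2,-0.8],1],
    [[12,14,7],[-0.3,-0.2,-0.7],1],
    [[1,13,7],[0,0,0],1],
    [[0,0,5],[0,0,0],1],
    [[0,0,0],[0,0,0],1],
  ],
)

```text
time: 15.95
position: [0.4313, 0.1044, 0.0282]
ee_rot: [-0.001, 0.431, 0.902, -0.001]
ft_force: [-0.9, 0.4, -2.9]
gripper_width: 0.578
```

```bash
python3 - <<'E'
from plan import *
s=st();print(inl(QM,s["position"]))
delta(inw(QM,[-.0025,-.234,-.005]),-.891)
for n in ("side","top"):cv2.imwrite(f"pics/{n}17.png",env.grab_frame(n)[:,:,::-1])
crop("pics/side17.png",240,150,360,250,6,"pics/s17c.png")
crop("pics/top17.png",180,180,300,280,6,"pics/t17c.png")
E
```

```text
15.95 [0.4313 0.1044 0.0282] [[-0.628, 0.778, -0.002], [0.778, 0.628, -0.001], [0.001, -0.002, -1.0]] F [-0.9  0.4 -2.9] w 0.578
[-0.0032898  -0.23889667  0.0282401 ]
shift tool mm [-0.8  5.  33.2] turn [-0.12 -0.05 -0.04]
```

View pics/s17c.png

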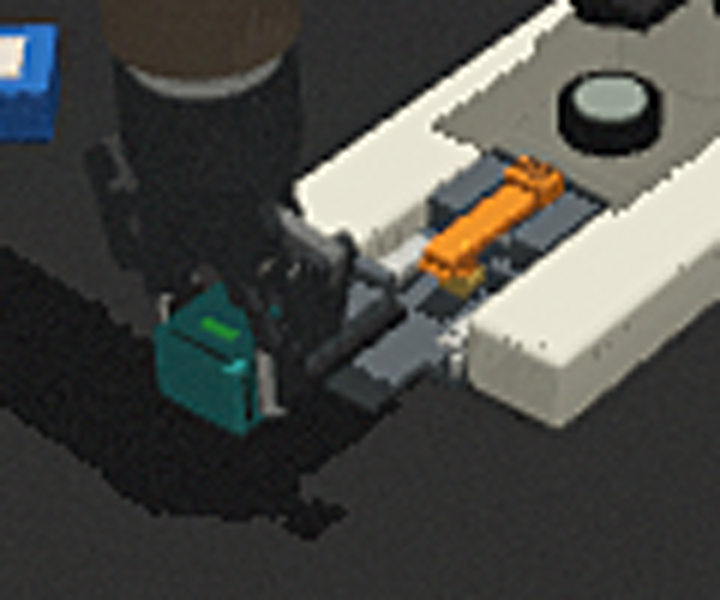

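View pics/t17c.png

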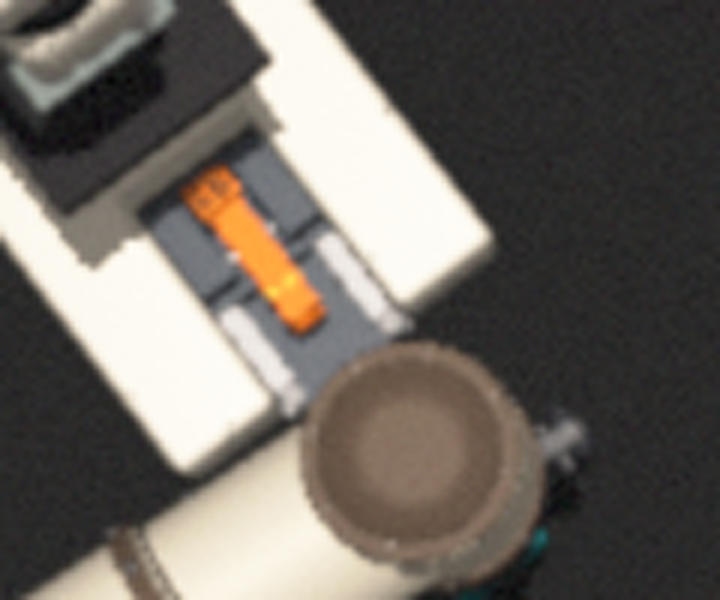

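```bash
python3 - <<'E'
from plan import *
p,r=cur()
def pk(x,y,z): # pack coords mm -> world via tool; tool x=-pack x, y=pack y, z=-pack z
    return p+r.apply(np.array([-x,y+32.3,-(z+26.7)])/1000)
f=lambda P,n,o,s:((proj(n,P)[0]-o+.5)*s-.5).round(0)
for c in [(-25,-55,38),(25,-55,38),(25,-55,0),(-25,-55,0),(-25,-9,38),(25,-9,38),(0,-32,38),(22,55,24),(28,55,7),(28,55,0),(-28,55,0)]: print(c,f(pk(*c),"side",[240,150],6),f(pk(*c),"top",[180,180],6))
# wrist cap
for h in(.36,.38,.40,.42): print(h,f(p+r.apply([0,0,-h]),"top",[180,180],6),f(p+r.apply([0,0,-h]),"side",[240,150],6))
E
```

```text
(-25, -55, 38) [149. 322.] [464. 602.]
(25, -55, 38) [234. 367.] [549. 535.]
(25, -55, 0) [240. 434.] [553. 542.]
(-25, -55, 0) [156. 389.] [470. 607.]
(-25, -9, 38) [220. 271.] [404. 524.]
(25, -9, 38) [305. 314.] [489. 458.]
(0, -32, 38) [227. 318.] [476. 530.]
(22, 55, 24) [395. 266.] [403. 360.]
(28, 55, 7) [407. 301.] [417. 357.]
(28, 55, 0) [407. 313.] [418. 359.]
(-28, 55, 0) [315. 267.] [325. 431.]
0.36 [417. 458.] [ 170. -310.]
0.38 [412. 452.] [ 165. -361.]
0.4 [407. 446.] [ 161. -413.]
0.42 [402. 439.] [ 156. -466.]
```

```bash
python3 - <<'E'
from h import *
crop("pics/side17.png",258,190,308,228,15,"pics/s17d.png")
E
```

```text
(no output)
```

View pics/s17d.png

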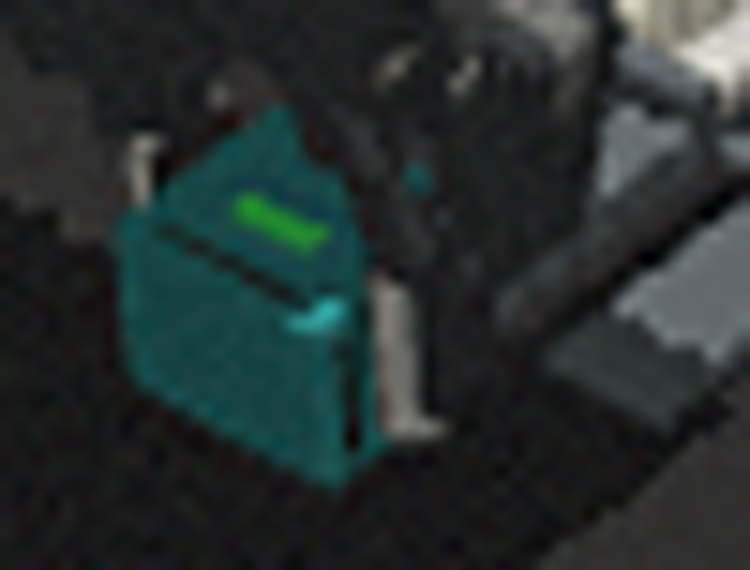

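```bash
python3 - <<'E'
from plan import *
for c in [(0,0),(-.6,-.4)]:
    P=[inl(QM,back("side",np.array(u)+c,.01))*1000 for u in [(294.35,213.55),(300.85,217.85)]]
    print(c,np.round(P,1),np.mean(P,0).round(1))
# side: rail inner ends etc; orange arm centre at z .05
E
```

```text
(0, 0) [[  -7.7 -171.2   10. ]
 [  18.8 -174.3   10. ]] [   5.5 -172.7   10. ]
(-0.6, -0.4) [[ -10.2 -170.9   10. ]
 [  16.4 -174.    10. ]] [   3.1 -172.4   10. ]
```

```bash
python3 - <<'E'
from plan import *
crop("pics/side0.png",285,180,330,222,16,"pics/s0z.png")
crop("pics/top0.png",205,205,265,260,12,"pics/t0z.png")
# overlay predicted bay for lateral offsets
def ov(n,src,x0,y0,x1,y1,s,out,lat,yaw,tip=-.1675):
    im=cv2.imread(src)[y0:y1,x0:x1];im=cv2.resize(im,None,fx=s,fy=s,interpolation=cv2.INTER_CUBIC)
    q=np.r_[inw(QM,[lat,-.13,0])[:2],yaw]
    def L(a,b,c):
        A=[((proj(n,inw(q,np.array(k)/1000))[0]-[x0,y0]+.5)*s-.5) for k in(a,b)]
        cv2.line(im,tuple(int(v) for v in A[0]),tuple(int(v) for v in A[1]),c,1)
    t=(tip+.13)*1000
    L((-18,t,10),(18,t,10),(0,255,0));L((-18,t,10),(-18,t+31,10),(0,255,0));L((18,t,10),(18,t+31,10),(0,255,0))
    L((0,t,10),(0,t+40,10),(0,0,255));L((0,35,50),(0,100,50),(0,0,255))
    L((-29.25,t+31,10),(-29.25,t+90,10),(255,255,0));L((29.25,t+31,10),(29.25,t+90,10),(255,255,0))
    cv2.imwrite(out,im)
ov("side","pics/side0.png",285,170,345,222,12,"pics/s0o.png",-.001,-.891)
ov("top","pics/top0.png",205,205,265,260,12,"pics/t0o.png",-.0042,-.891)
E
```

```text
(no output)
```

View pics/s0o.png

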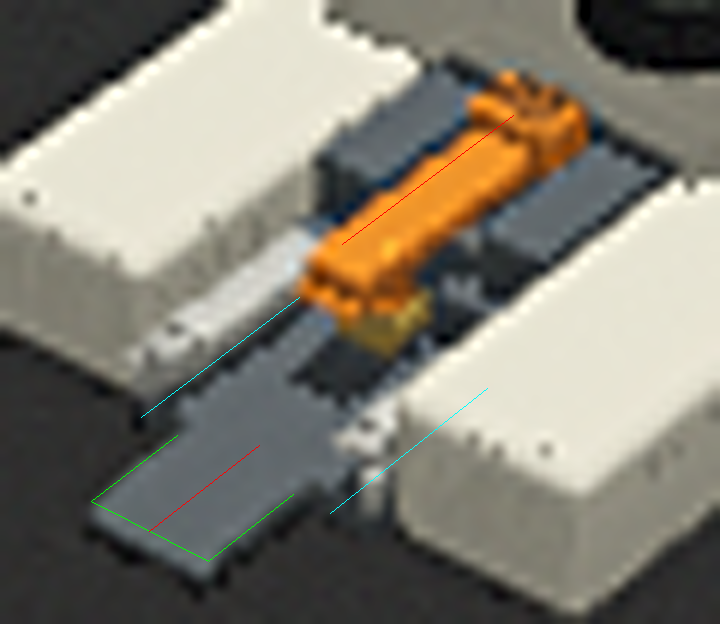

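View pics/t0o.png

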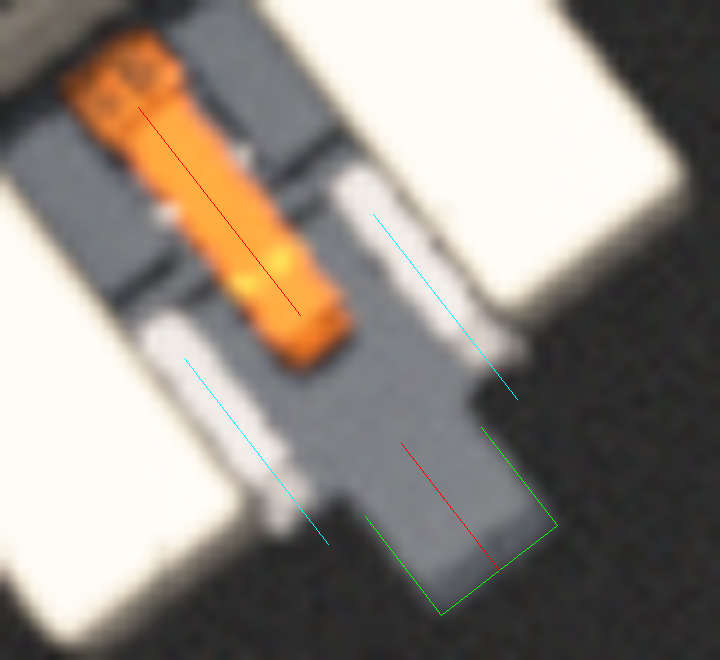

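Both bias-corrected views put the bay centreline at about -3.3 mm in my frame, which is where the tool is now. I'll lower gently to rail height.

Emit:
servo_tool(
  commands=[
    [[0,0,8],[0,0,0],1],
    [[0,0,8],[0,0,0],1],
    [[0,0,8],[0,0,0],1],
    [[0,0,8],[0,0,0],1],
    [[0,0,0],[0,0,0],1],
  ],
)

```text
time: 16.68
position: [0.4315, 0.1039, -0.0052]
ee_rot: [-0.0, 0.432, 0.902, -0.0]
ft_force: [0.4, -0.5, -2.9]
gripper_width: 0.579
```

```bash
python3 - <<'E'
from plan import *
s=st();print(inl(QM,s["position"]))
delta(inw(QM,[-.0033,-.234,-.0155]),-.891)
E
```

```text
16.68 [ 0.4315  0.1039 -0.0052] [[-0.627, 0.779, -0.001], [0.779, 0.627, 0.0], [0.001, -0.0, -1.0]] F [ 0.4 -0.5 -2.9] w 0.579
[-0.00271913 -0.23905315 -0.00517026]
shift tool mm [ 0.6  5.1 10.3] turn [-0.02 -0.03 -0.09]
```

Emit:
servo_tool(
  commands=[
    [[0.6,0,5],[0,0,0],1],
    [[0,0,5],[0,0,0],1],
    [[0,0,0],[0,0,0],1],
  ],
)

```text
time: 17.05
position: [0.4315, 0.1046, -0.0157]
ee_rot: [-0.0, 0.432, 0.902, 0.0]
ft_force: [-0.8, -0.4, -2.8]
gripper_width: 0.575
```

```bash
python3 - <<'E'
from plan import *
s=st();print(inl(QM,s["position"]))
delta(inw(QM,[-.0033,-.234,-.0155]),-.891)
for n in ("side","top"):cv2.imwrite(f"pics/{n}18.png",env.grab_frame(n)[:,:,::-1])
crop("pics/side18.png",250,160,340,235,8,"pics/s18c.png")
E
```

```text
17.05 [ 0.4315  0.1046 -0.0157] [[-0.628, 0.779, 0.0], [0.779, 0.628, 0.001], [0.0, 0.0, -1.0]] F [-0.8 -0.4 -2.8] w 0.575
[-0.00332221 -0.23861299 -0.01567073]
shift tool mm [-0.   4.6 -0.2] turn [ 0.02 -0.02 -0.08]
```

View pics/s18c.png

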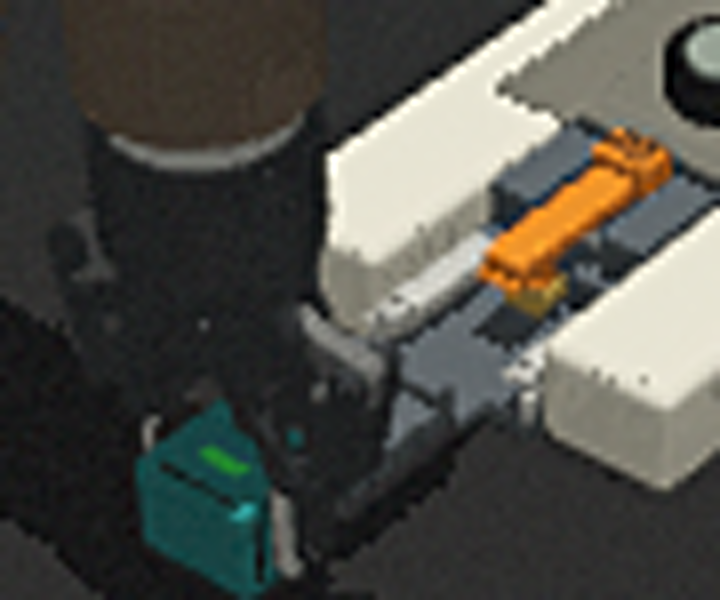

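Emit:
servo_tool(
  commands=[
    [[0,5,0],[0,0,0],1],
    [[0,5,0],[0,0,0],1],
  ],
)

```text
time: 17.4
position: [0.4402, 0.1115, -0.0149]
ee_rot: [0.0, 0.431, 0.902, 0.001]
ft_force: [0.5, 0.4, -2.7]
gripper_width: 0.579
```

Emit:
servo_tool(
  commands=[
    [[0,4,0],[0,0,0],1],
    [[0,2,0],[0,0,0],1],
  ],
)

```text
time: 17.65
position: [0.4458, 0.116, -0.0147]
ee_rot: [0.001, 0.431, 0.902, 0.001]
ft_force: [-0.7, 0.6, -3.3]
gripper_width: 0.577
```

Emit:
servo_tool(
  commands=[
    [[0,2.5,0],[0,0,0],1],
    [[0,2.5,0],[0,0,0],1],
  ],
)

```text
time: 17.9
position: [0.4499, 0.1193, -0.0148]
ee_rot: [0.001, 0.431, 0.902, 0.001]
ft_force: [-0.3, 0.2, -3.0]
gripper_width: 0.578
```

```bash
python3 - <<'E'
from plan import *
s=st();print(inl(QM,s["position"]))
f=s["ft_force"];print(target_R(-.891).inv().apply(f).round(1))
delta(inw(QM,[-.0033,-.2,-.0157]),-.891)
for n in ("side","top"):cv2.imwrite(f"pics/{n}19.png",env.grab_frame(n)[:,:,::-1])
crop("pics/side19.png",250,160,340,235,8,"pics/s19c.png")
E
```

```text
17.9 [ 0.4499  0.1193 -0.0148] [[-0.628, 0.778, 0.002], [0.778, 0.628, 0.002], [0.0, 0.003, -1.0]] F [-0.3  0.2 -3. ] w 0.578
[-0.00311753 -0.21512628 -0.01478468]
[ 0.3 -0.1  3. ]
shift tool mm [ 0.2 15.1  1. ] turn [ 0.16 -0.   -0.06]
```

View pics/s19c.png

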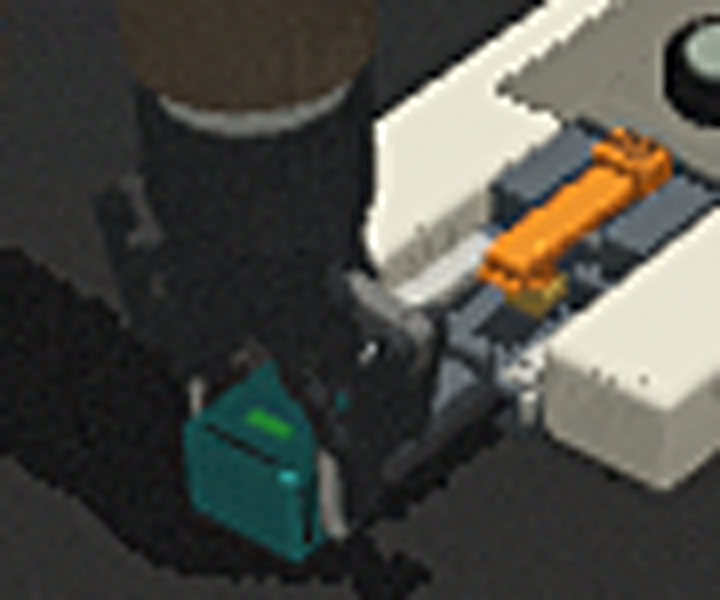

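Emit:
servo_tool(
  commands=[
    [[0,1,0.8],[0.2,0,0],1],
    [[0,2,0.3],[0,0,0],1],
  ],
)

```text
time: 18.25
position: [0.4522, 0.1212, -0.016]
ee_rot: [-0.0, 0.431, 0.902, -0.0]
ft_force: [-0.2, 1.0, -3.4]
gripper_width: 0.58
```

Emit:
servo_tool(
  commands=[
    [[0,2.5,0.1],[0,0,0],1],
    [[0,2.5,0.1],[0,0,0],1],
  ],
)

```text
time: 18.5
position: [0.4563, 0.1245, -0.0162]
ee_rot: [-0.0, 0.431, 0.902, -0.0]
ft_force: [-0.6, 0.7, -2.2]
gripper_width: 0.58
```

```bash
cat >> plan.py <<'E'
def rep():
    s=st();print("mic",inl(QM,s["position"]).round(4),"Ftool",target_R(-.891).inv().apply(s["ft_force"]).round(1),"T",s["ft_torque"].round(2))
    delta(inw(QM,[-.0033,-.18,-.0157]),-.891)
E
python3 -c "
from plan import *
rep()"
```

```text
18.5 [ 0.4563  0.1245 -0.0162] [[-0.628, 0.778, -0.001], [0.778, 0.628, -0.001], [0.0, -0.001, -1.0]] F [-0.6  0.7 -2.2] w 0.58
mic [-0.0031 -0.2068 -0.0162] Ftool [ 0.9 -0.   2.2] T [-0.07  0.03 -0.03]
shift tool mm [ 0.3 26.8 -0.6] turn [-0.06 -0.   -0.06]
```

Emit:
servo_tool(
  commands=[
    [[0,2.5,-0.2],[0,0,0],1],
    [[0,2.5,0],[0,0,0],1],
  ],
)

```text
time: 18.75
position: [0.4605, 0.1279, -0.016]
ee_rot: [-0.0, 0.431, 0.902, -0.0]
ft_force: [0.3, -0.7, -2.7]
gripper_width: 0.578
```

Emit:
servo_tool(
  commands=[
    [[0,2.5,0],[0,0,0],1],
    [[0,2.5,0],[0,0,0],1],
  ],
)

```text
time: 19.0
position: [0.4647, 0.1313, -0.0161]
ee_rot: [-0.0, 0.431, 0.902, -0.0]
ft_force: [-0.2, -0.3, -3.5]
gripper_width: 0.582
```

```bash
python3 -c "
from plan import *
rep()
for n in ('side','top'):cv2.imwrite(f'pics/{n}20.png',env.grab_frame(n)[:,:,::-1])
crop('pics/side20.png',250,160,340,235,8,'pics/s20c.png')
crop('pics/top20.png',180,180,300,280,6,'pics/t20c.png')"
```

```text
19.0 [ 0.4647  0.1313 -0.0161] [[-0.628, 0.778, -0.001], [0.778, 0.628, -0.001], [0.0, -0.001, -1.0]] F [-0.2 -0.3 -3.5] w 0.582
mic [-0.0031 -0.196  -0.0161] Ftool [-0.1 -0.3  3.5] T [-0.02  0.04  0.02]
shift tool mm [ 0.3 16.  -0.4] turn [-0.06 -0.   -0.06]
```

View pics/s20c.png

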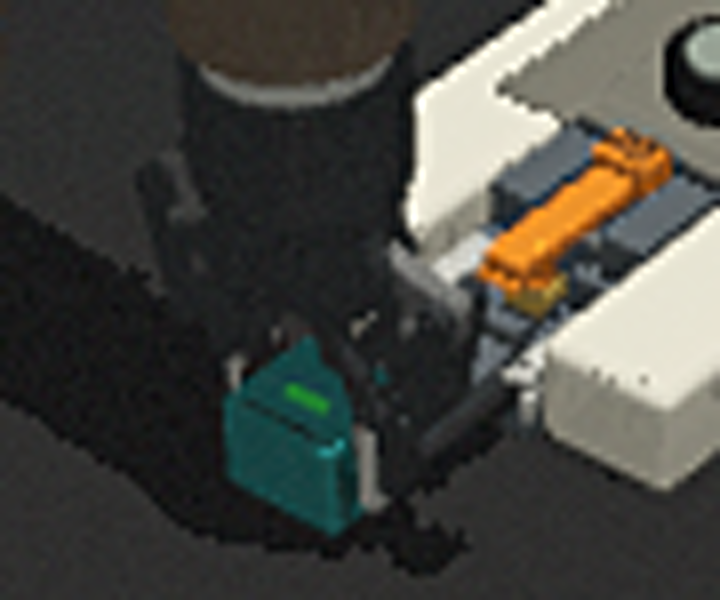

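View pics/t20c.png

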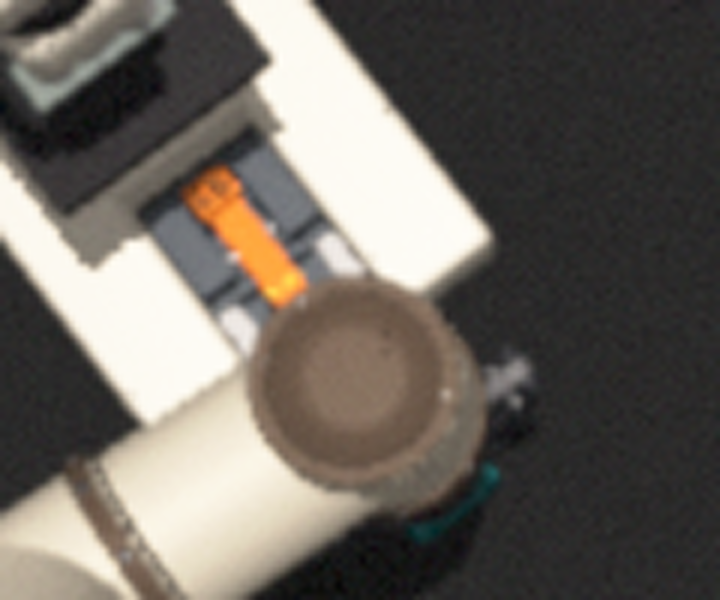

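The tongue is between the rails with no side force. I'll continue slowly.

Emit:
servo_tool(
  commands=[
    [[0,2.2,0],[0,0,0],1],
    [[0,2.2,0],[0,0,0],1],
  ],
)

```text
time: 19.35
position: [0.4683, 0.1341, -0.0161]
ee_rot: [-0.0, 0.431, 0.902, -0.0]
ft_force: [1.5, 0.7, -3.0]
gripper_width: 0.577
```

Emit:
servo_tool(
  commands=[
    [[0,2.2,0],[0,0,0],1],
    [[0,2,0],[0,0,0],1],
  ],
)

```text
time: 19.6
position: [0.4718, 0.1369, -0.0161]
ee_rot: [-0.0, 0.431, 0.902, -0.0]
ft_force: [0.6, -0.6, -3.8]
gripper_width: 0.576
```

Emit:
servo_tool(
  commands=[
    [[0,1.5,0],[0,0,0],1],
    [[0,1.5,0],[0,0,0],1],
  ],
)

```text
time: 19.85
position: [0.4743, 0.139, -0.0161]
ee_rot: [-0.0, 0.431, 0.902, -0.0]
ft_force: [0.6, -0.4, -2.4]
gripper_width: 0.581
```

```bash
python3 -c "
from plan import *
rep()"
```

```text
19.85 [ 0.4743  0.139  -0.0161] [[-0.628, 0.778, -0.001], [0.778, 0.628, -0.001], [0.0, -0.001, -1.0]] F [ 0.6 -0.4 -2.4] w 0.581
mic [-0.003  -0.1837 -0.0161] Ftool [-0.7  0.2  2.4] T [-0.02 -0.01 -0.04]
shift tool mm [ 0.3  3.7 -0.4] turn [-0.06 -0.   -0.06]
```

Emit:
servo_tool(
  commands=[
    [[0,1.5,0],[0,0,0],1],
    [[0,1.5,0],[0,0,0],1],
  ],
)

```text
time: 20.1
position: [0.4764, 0.1407, -0.0163]
ee_rot: [-0.001, 0.432, 0.902, -0.001]
ft_force: [-0.7, -1.0, -3.4]
gripper_width: 0.577
```

Emit:
servo_tool(
  commands=[
    [[0,1.5,0],[0,0,0],1],
    [[0,1.5,0],[0,0,0],1],
  ],
)

```text
time: 20.35
position: [0.4781, 0.1421, -0.0164]
ee_rot: [-0.001, 0.432, 0.902, -0.002]
ft_force: [-1.6, -0.7, -1.3]
gripper_width: 0.577
```

Emit:
servo_tool(
  commands=[
    [[0,1.5,0],[0,0,0],1],
  ],
)

```text
time: 20.48
position: [0.4791, 0.1429, -0.0164]
ee_rot: [-0.001, 0.432, 0.902, -0.002]
ft_force: [-2.0, -0.9, -1.1]
gripper_width: 0.578
```

Emit:
servo_tool(
  commands=[
    [[0,1.5,0],[0,0,0],1],
  ],
)

```text
time: 20.6
position: [0.4802, 0.1438, -0.0163]
ee_rot: [-0.001, 0.432, 0.902, -0.002]
ft_force: [-1.3, -1.4, -0.7]
gripper_width: 0.579
```

```bash
python3 -c "
from plan import *
rep()
cv2.imwrite('pics/side21.png',env.grab_frame('side')[:,:,::-1])
crop('pics/side21.png',250,160,340,235,8,'pics/s21c.png')"
```

```text
20.6 [ 0.4802  0.1438 -0.0163] [[-0.627, 0.779, -0.004], [0.779, 0.627, -0.003], [0.0, -0.005, -1.0]] F [-1.3 -1.4 -0.7] w 0.579
mic [-0.003  -0.1761 -0.0163] Ftool [-0.3 -1.9  0.7] T [-0.34  0.33 -0.05]
shift tool mm [ 0.3 -3.9 -0.6] turn [-0.27 -0.03 -0.1 ]
```

View pics/s21c.png

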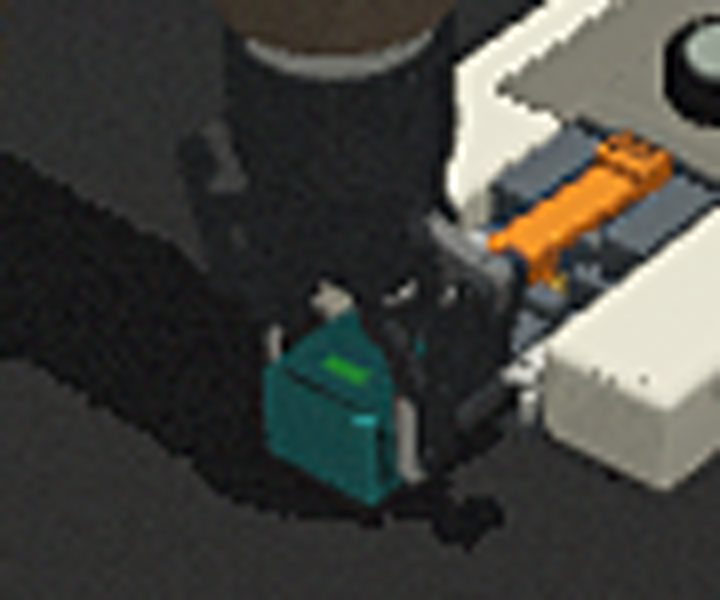

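Emit:
servo_tool(
  commands=[
    [[0,1.5,-0.2],[-0.2,0,0],1],
  ],
)

```text
time: 20.78
position: [0.4807, 0.1443, -0.0164]
ee_rot: [-0.001, 0.432, 0.902, -0.001]
ft_force: [-2.6, -3.1, -1.0]
gripper_width: 0.573
```

Emit:
servo_tool(
  commands=[
    [[0,1.5,0],[0,0,0],1],
  ],
)

```text
time: 20.9
position: [0.4808, 0.1444, -0.0165]
ee_rot: [-0.002, 0.432, 0.902, -0.002]
ft_force: [-5.4, -3.6, 3.1]
gripper_width: 0.579
```

Emit:
servo_tool(
  commands=[
    [[0,1.5,0],[0,0,0],1],
  ],
)

```text
time: 21.02
position: [0.4811, 0.1446, -0.0164]
ee_rot: [-0.002, 0.432, 0.902, -0.003]
ft_force: [-5.3, -3.0, 3.1]
gripper_width: 0.575
```

```bash
python3 -c "
from plan import *
rep()"
```

```text
21.02 [ 0.4811  0.1446 -0.0164] [[-0.627, 0.779, -0.007], [0.779, 0.627, -0.004], [0.001, -0.008, -1.0]] F [-5.3 -3.   3.1] w 0.575
mic [-0.0031 -0.1749 -0.0164] Ftool [ 1.  -6.  -3.1] T [-0.76  0.92 -0.01]
shift tool mm [ 0.2 -5.1 -0.6] turn [-0.45 -0.07 -0.16]
```

Emit:
servo_tool(
  commands=[
    [[0,0.3,-0.3],[-0.7,0,0],1],
  ],
)

```text
time: 21.15
position: [0.4808, 0.1445, -0.0165]
ee_rot: [0.0, 0.432, 0.902, 0.002]
ft_force: [-1.1, -0.9, -4.8]
gripper_width: 0.579
```

Emit:
servo_tool(
  commands=[
    [[0,1.5,0],[-0.3,0,0],1],
  ],
)

```text
time: 21.28
position: [0.4809, 0.1447, -0.0168]
ee_rot: [0.001, 0.432, 0.902, 0.003]
ft_force: [-4.9, -2.2, 0.5]
gripper_width: 0.577
```

```bash
python3 -c "
from plan import *
rep()"
```

```text
21.27 [ 0.4809  0.1447 -0.0168] [[-0.626, 0.78, 0.004], [0.78, 0.626, 0.006], [0.002, 0.007, -1.0]] F [-4.9 -2.2  0.5] w 0.577
mic [-0.0033 -0.175  -0.0168] Ftool [ 1.4 -5.2 -0.5] T [-0.98  1.21 -0.03]
shift tool mm [-0.  -5.  -1.1] turn [ 0.37 -0.11 -0.19]
```

Emit:
servo_tool(
  commands=[
    [[0,2.2,-0.5],[0.4,0,0],1],
  ],
)

```text
time: 21.4
position: [0.4813, 0.1452, -0.0165]
ee_rot: [-0.002, 0.433, 0.902, -0.001]
ft_force: [-3.7, -3.3, 0.8]
gripper_width: 0.578
```

```bash
python3 -c "
from plan import *
rep()"
```

```text
21.4 [ 0.4813  0.1452 -0.0165] [[-0.626, 0.78, -0.004], [0.78, 0.626, -0.001], [0.002, -0.004, -1.0]] F [-3.7 -3.3  0.8] w 0.578
mic [-0.0034 -0.1744 -0.0165] Ftool [-0.2 -5.  -0.8] T [-0.97  1.03 -0.01]
shift tool mm [-0.1 -5.6 -0.7] turn [-0.21 -0.12 -0.22]
```

Emit:
servo_tool(
  commands=[
    [[0,2.2,-0.3],[0,0,0],1],
  ],
)

```text
time: 21.52
position: [0.4822, 0.1459, -0.0163]
ee_rot: [-0.002, 0.433, 0.901, -0.002]
ft_force: [-4.4, -3.1, 0.2]
gripper_width: 0.575
```

```bash
python3 -c "
from plan import *
rep()
cv2.imwrite('pics/side22.png',env.grab_frame('side')[:,:,::-1])
crop('pics/side22.png',250,160,340,235,8,'pics/s22c.png')
cv2.imwrite('pics/top22.png',env.grab_frame('top')[:,:,::-1])
crop('pics/top22.png',180,180,280,270,7,'pics/t22c.png')"
```

```text
21.52 [ 0.4822  0.1459 -0.0163] [[-0.625, 0.78, -0.006], [0.78, 0.625, -0.002], [0.002, -0.006, -1.0]] F [-4.4 -3.1  0.2] w 0.575
mic [-0.0034 -0.1732 -0.0163] Ftool [ 0.4 -5.4 -0.2] T [-0.92  0.99  0.  ]
shift tool mm [-0.1 -6.8 -0.5] turn [-0.35 -0.14 -0.24]
```

View pics/s22c.png

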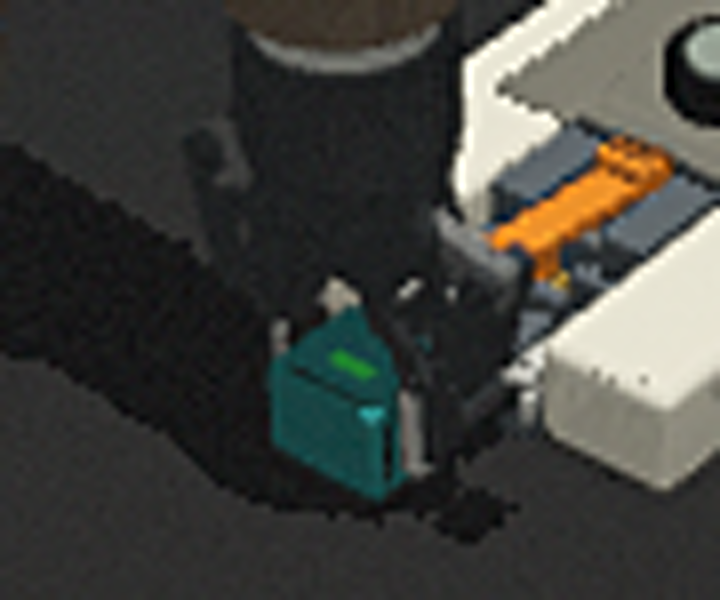

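View pics/t22c.png

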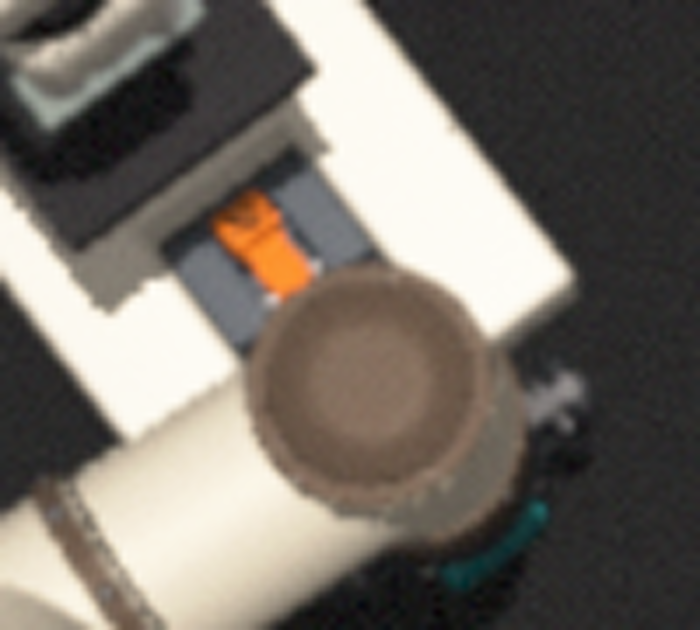

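The hook is riding up the tongue with about 5 N. Continuing with small pushes.

Emit:
servo_tool(
  commands=[
    [[0,2.2,-0.2],[-0.3,0,-0.1],1],
  ],
)

```text
time: 21.75
position: [0.483, 0.1465, -0.0164]
ee_rot: [-0.002, 0.432, 0.902, -0.001]
ft_force: [-3.5, -4.3, -1.3]
gripper_width: 0.58
```

Emit:
servo_tool(
  commands=[
    [[0,2.2,-0.2],[-0.1,0,-0.1],1],
  ],
)

```text
time: 21.88
position: [0.4835, 0.1469, -0.0164]
ee_rot: [-0.002, 0.432, 0.902, -0.002]
ft_force: [-4.2, -3.7, 0.8]
gripper_width: 0.577
```

```bash
python3 -c "
from plan import *
rep()"
```

```text
21.88 [ 0.4835  0.1469 -0.0164] [[-0.627, 0.779, -0.006], [0.779, 0.627, -0.001], [0.003, -0.005, -1.0]] F [-4.2 -3.7  0.8] w 0.577
mic [-0.0033 -0.1716 -0.0164] Ftool [-0.3 -5.6 -0.8] T [-1.29  1.02 -0.07]
shift tool mm [-0.  -8.4 -0.6] turn [-0.27 -0.17 -0.12]
```

Emit:
servo_tool(
  commands=[
    [[0,2,-0.2],[-0.1,0,0],1],
  ],
)

```text
time: 22.0
position: [0.4839, 0.1472, -0.0163]
ee_rot: [-0.003, 0.432, 0.902, -0.002]
ft_force: [-5.2, -3.5, 1.8]
gripper_width: 0.576
```

```bash
python3 -c "
from plan import *
rep()"
```

```text
22.0 [ 0.4839  0.1472 -0.0163] [[-0.627, 0.779, -0.007], [0.779, 0.627, -0.001], [0.003, -0.006, -1.0]] F [-5.2 -3.5  1.8] w 0.576
mic [-0.0033 -0.1711 -0.0163] Ftool [ 0.5 -6.3 -1.8] T [-0.96  1.28  0.03]
shift tool mm [-0.  -8.9 -0.6] turn [-0.35 -0.19 -0.15]
```

Emit:
servo_tool(
  commands=[
    [[0,2.5,-0.3],[-0.3,-0.1,0],1],
  ],
)

```text
time: 22.12
position: [0.4845, 0.1477, -0.0163]
ee_rot: [-0.002, 0.432, 0.902, -0.002]
ft_force: [-5.4, -4.1, -0.7]
gripper_width: 0.58
```

Emit:
servo_tool(
  commands=[
    [[0,2.5,-0.2],[-0.2,0,0],1],
  ],
)

```text
time: 22.25
position: [0.4849, 0.148, -0.0164]
ee_rot: [-0.002, 0.433, 0.902, -0.002]
ft_force: [-5.2, -3.7, 0.7]
gripper_width: 0.58
```

```bash
python3 -c "
from plan import *
rep()"
```

```text
22.25 [ 0.4849  0.148  -0.0164] [[-0.626, 0.78, -0.005], [0.78, 0.626, -0.001], [0.002, -0.005, -1.0]] F [-5.2 -3.7  0.7] w 0.58
mic [-0.0034 -0.1698 -0.0164] Ftool [ 0.4 -6.3 -0.7] T [-1.12  1.32  0.01]
shift tool mm [ -0.1 -10.2  -0.7] turn [-0.28 -0.14 -0.23]
```

Emit:
servo_tool(
  commands=[
    [[0,2.2,-0.2],[-0.2,0,0],1],
  ],
)

```text
time: 22.38
position: [0.485, 0.1482, -0.0164]
ee_rot: [-0.002, 0.433, 0.901, -0.002]
ft_force: [-5.9, -3.6, 2.6]
gripper_width: 0.581
```

```bash
python3 -c "
from plan import *
rep()
cv2.imwrite('pics/side23.png',env.grab_frame('side')[:,:,::-1])
crop('pics/side23.png',250,160,340,235,8,'pics/s23c.png')"
```

```text
22.38 [ 0.485   0.1482 -0.0164] [[-0.625, 0.78, -0.006], [0.781, 0.625, -0.001], [0.003, -0.005, -1.0]] F [-5.9 -3.6  2.6] w 0.581
mic [-0.0034 -0.1696 -0.0164] Ftool [ 0.9 -6.9 -2.6] T [-1.14  1.32 -0.  ]
shift tool mm [ -0.2 -10.4  -0.7] turn [-0.31 -0.17 -0.26]
```

View pics/s23c.png

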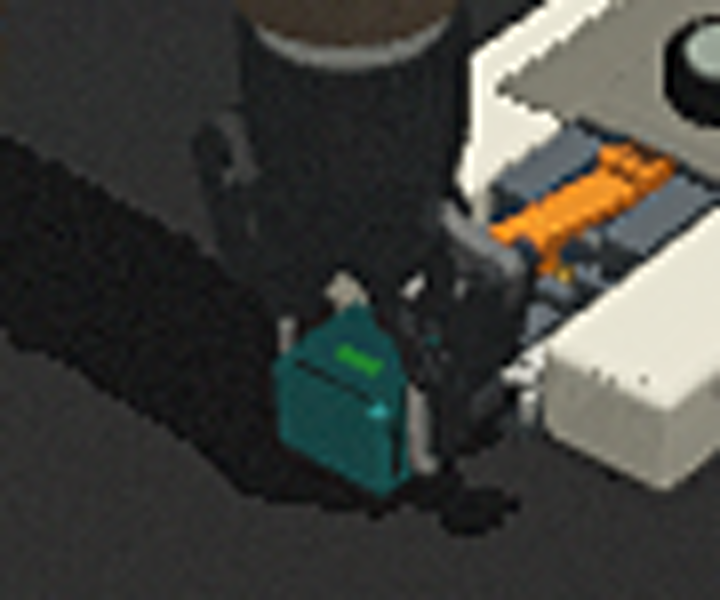

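Emit:
servo_tool(
  commands=[
    [[0,2.8,-0.6],[-0.3,-0.1,-0.1],1],
  ],
)

```text
time: 22.55
position: [0.4854, 0.1486, -0.0162]
ee_rot: [-0.002, 0.433, 0.902, -0.002]
ft_force: [-4.1, -5.1, -2.1]
gripper_width: 0.579
```

```bash
python3 -c "
from plan import *
rep()"
```

```text
22.55 [ 0.4854  0.1486 -0.0162] [[-0.626, 0.78, -0.005], [0.78, 0.626, -0.002], [0.002, -0.005, -1.0]] F [-4.1 -5.1 -2.1] w 0.579
mic [-0.0034 -0.169  -0.0162] Ftool [-1.4 -6.4  2.1] T [-1.42  1.16 -0.15]
shift tool mm [ -0.2 -11.   -0.5] turn [-0.26 -0.1  -0.22]
```

Emit:
servo_tool(
  commands=[
    [[0,2.8,-0.5],[-0.2,0,-0.1],1],
  ],
)

```text
time: 22.68
position: [0.4856, 0.1487, -0.0162]
ee_rot: [-0.002, 0.432, 0.902, -0.002]
ft_force: [-6.2, -5.0, -0.2]
gripper_width: 0.581
```

```bash
python3 -c "
from plan import *
rep()"
```

```text
22.68 [ 0.4856  0.1487 -0.0162] [[-0.626, 0.78, -0.006], [0.78, 0.626, -0.002], [0.002, -0.006, -1.0]] F [-6.2 -5.  -0.2] w 0.581
mic [-0.0034 -0.1688 -0.0162] Ftool [-0.  -8.   0.2] T [-1.41  1.23 -0.08]
shift tool mm [ -0.2 -11.2  -0.5] turn [-0.36 -0.13 -0.18]
```

Emit:
servo_tool(
  commands=[
    [[0,3.4,-0.5],[-0.3,-0.1,-0.1],1],
  ],
)

```text
time: 22.8
position: [0.4864, 0.1493, -0.0162]
ee_rot: [-0.002, 0.432, 0.902, -0.002]
ft_force: [-3.8, -4.0, -1.1]
gripper_width: 0.583
```

```bash
python3 -c "
from plan import *
rep()"
```

```text
22.8 [ 0.4864  0.1493 -0.0162] [[-0.627, 0.779, -0.005], [0.779, 0.627, -0.003], [0.001, -0.006, -1.0]] F [-3.8 -4.  -1.1] w 0.583
mic [-0.0034 -0.1678 -0.0162] Ftool [-0.7 -5.5  1.1] T [-1.09  0.88 -0.08]
shift tool mm [ -0.1 -12.2  -0.5] turn [-0.33 -0.06 -0.15]
```

Emit:
servo_tool(
  commands=[
    [[0,3.2,-0.4],[-0.2,0,-0.1],1],
  ],
)

```text
time: 22.92
position: [0.4876, 0.1502, -0.0162]
ee_rot: [-0.002, 0.432, 0.902, -0.002]
ft_force: [-4.3, -3.7, -1.4]
gripper_width: 0.579
```

```bash
python3 -c "
from plan import *
rep()
cv2.imwrite('pics/side24.png',env.grab_frame('side')[:,:,::-1])
crop('pics/side24.png',250,160,340,235,8,'pics/s24c.png')"
```

```text
22.93 [ 0.4876  0.1502 -0.0162] [[-0.627, 0.779, -0.005], [0.779, 0.627, -0.003], [0.001, -0.006, -1.0]] F [-4.3 -3.7 -1.4] w 0.579
mic [-0.0033 -0.1663 -0.0162] Ftool [-0.2 -5.7  1.4] T [-1.11  0.98 -0.05]
shift tool mm [ -0.1 -13.7  -0.5] turn [-0.33 -0.08 -0.1 ]
```

View pics/s24c.png

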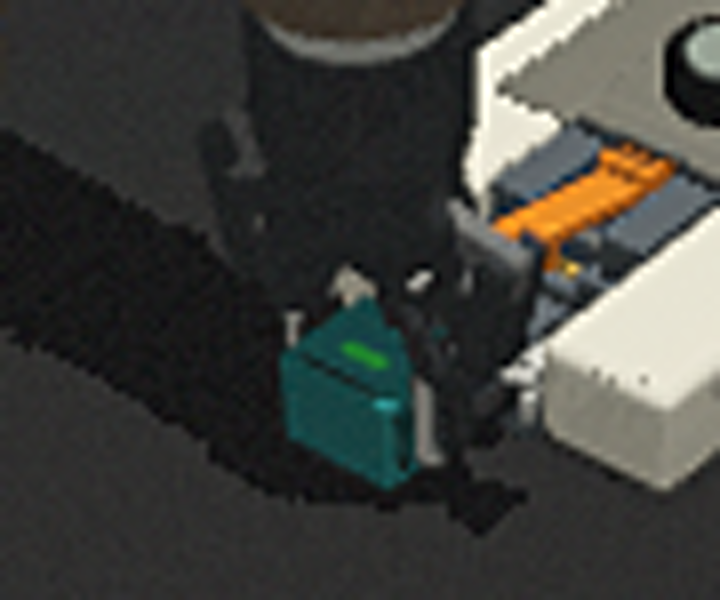

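Emit:
servo_tool(
  commands=[
    [[0,2.8,-0.4],[-0.3,0,-0.1],1],
  ],
)

```text
time: 23.1
position: [0.4888, 0.1511, -0.0163]
ee_rot: [-0.002, 0.431, 0.902, -0.001]
ft_force: [-4.1, -4.3, -2.7]
gripper_width: 0.576
```

Emit:
servo_tool(
  commands=[
    [[0,2.8,-0.3],[-0.2,0,0],1],
  ],
)

```text
time: 23.22
position: [0.4896, 0.1518, -0.0164]
ee_rot: [-0.002, 0.432, 0.902, -0.001]
ft_force: [-5.4, -4.0, -0.4]
gripper_width: 0.579
```

```bash
python3 -c "
from plan import *
rep()
cv2.imwrite('pics/side25.png',env.grab_frame('side')[:,:,::-1])
crop('pics/side25.png',250,160,340,235,8,'pics/s25c.png')"
```

```text
23.23 [ 0.4896  0.1518 -0.0164] [[-0.627, 0.779, -0.004], [0.779, 0.627, -0.001], [0.002, -0.004, -1.0]] F [-5.4 -4.  -0.4] w 0.579
mic [-0.0033 -0.1638 -0.0164] Ftool [ 0.3 -6.7  0.4] T [-1.01  1.19  0.05]
shift tool mm [ -0.  -16.2  -0.6] turn [-0.22 -0.13 -0.09]
```

Emit:
servo_tool(
  commands=[
    [[0,2.8,-0.3],[-0.2,0,0],1],
  ],
)

```text
time: 23.4
position: [0.4906, 0.1526, -0.0164]
ee_rot: [-0.002, 0.432, 0.902, -0.001]
ft_force: [-5.1, -3.1, 0.7]
gripper_width: 0.578
```

```bash
python3 -c "
from plan import *
rep()
cv2.imwrite('pics/side26.png',env.grab_frame('side')[:,:,::-1])
crop('pics/side26.png',250,160,340,235,8,'pics/s26c.png')"
```

```text
23.4 [ 0.4906  0.1526 -0.0164] [[-0.627, 0.779, -0.004], [0.779, 0.627, -0.0], [0.003, -0.004, -1.0]] F [-5.1 -3.1  0.7] w 0.578
mic [-0.0033 -0.1625 -0.0164] Ftool [ 0.8 -5.9 -0.7] T [-1.08  1.14  0.02]
shift tool mm [ -0.1 -17.5  -0.7] turn [-0.21 -0.15 -0.11]
```

View pics/s26c.png

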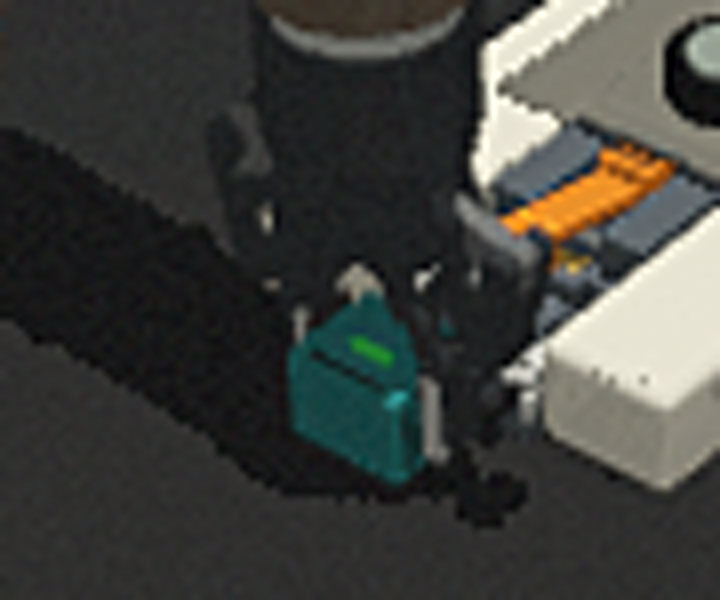

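Emit:
servo_tool(
  commands=[
    [[0,2.6,-0.4],[-0.2,-0.1,0],1],
  ],
)

```text
time: 23.58
position: [0.4915, 0.1534, -0.0164]
ee_rot: [-0.001, 0.432, 0.902, -0.001]
ft_force: [-4.0, -3.9, -1.8]
gripper_width: 0.574
```

```bash
python3 -c "
from plan import *
rep()"
```

```text
23.57 [ 0.4915  0.1534 -0.0164] [[-0.627, 0.779, -0.003], [0.779, 0.627, -0.001], [0.001, -0.003, -1.0]] F [-4.  -3.9 -1.8] w 0.574
mic [-0.0033 -0.1613 -0.0164] Ftool [-0.6 -5.6  1.8] T [-1.12  1.11 -0.07]
shift tool mm [ -0.1 -18.7  -0.6] turn [-0.19 -0.07 -0.15]
```

Emit:
servo_tool(
  commands=[
    [[0,2.6,-0.3],[-0.2,0,0],1],
  ],
)

```text
time: 23.7
position: [0.4921, 0.1539, -0.0165]
ee_rot: [-0.001, 0.432, 0.902, -0.001]
ft_force: [-5.3, -4.0, -0.3]
gripper_width: 0.578
```

```bash
python3 -c "
from plan import *
rep()"
```

```text
23.7 [ 0.4921  0.1539 -0.0165] [[-0.626, 0.78, -0.004], [0.78, 0.626, -0.001], [0.002, -0.003, -1.0]] F [-5.3 -4.  -0.3] w 0.578
mic [-0.0034 -0.1605 -0.0165] Ftool [ 0.2 -6.6  0.3] T [-1.01  1.2   0.05]
shift tool mm [ -0.2 -19.5  -0.7] turn [-0.2  -0.09 -0.19]
```

Emit:
servo_tool(
  commands=[
    [[0,2.6,-0.3],[-0.2,0,0],1],
  ],
)

```text
time: 23.82
position: [0.4927, 0.1546, -0.0165]
ee_rot: [-0.002, 0.433, 0.902, -0.001]
ft_force: [-5.6, -4.0, 0.7]
gripper_width: 0.579
```

```bash
python3 -c "
from plan import *
rep()
cv2.imwrite('pics/side27.png',env.grab_frame('side')[:,:,::-1])
crop('pics/side27.png',250,160,340,235,8,'pics/s27c.png')"
```

```text
23.82 [ 0.4927  0.1546 -0.0165] [[-0.626, 0.78, -0.004], [0.78, 0.626, -0.001], [0.002, -0.004, -1.0]] F [-5.6 -4.   0.7] w 0.579
mic [-0.0035 -0.1596 -0.0165] Ftool [ 0.4 -6.9 -0.7] T [-1.11  1.2  -0.02]
shift tool mm [ -0.3 -20.4  -0.7] turn [-0.21 -0.11 -0.21]
```

View pics/s27c.png

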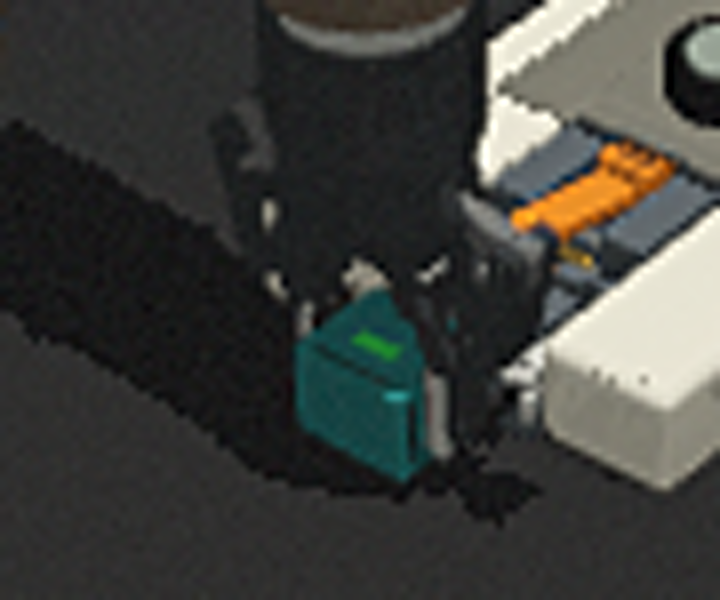

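Emit:
servo_tool(
  commands=[
    [[0.2,2.8,-0.4],[-0.2,-0.1,-0.1],1],
  ],
)

```text
time: 24.0
position: [0.4935, 0.1552, -0.0164]
ee_rot: [-0.001, 0.432, 0.902, -0.002]
ft_force: [-4.5, -4.9, -1.0]
gripper_width: 0.58
```

```bash
python3 -c "
from plan import *
rep()"
```

```text
24.0 [ 0.4935  0.1552 -0.0164] [[-0.626, 0.78, -0.003], [0.78, 0.626, -0.002], [0.001, -0.004, -1.0]] F [-4.5 -4.9 -1. ] w 0.58
mic [-0.0035 -0.1586 -0.0164] Ftool [-1.  -6.6  1. ] T [-1.38  0.99 -0.17]
shift tool mm [ -0.4 -21.4  -0.6] turn [-0.22 -0.03 -0.18]
```

Emit:
servo_tool(
  commands=[
    [[0,2.8,-0.3],[-0.2,0,0],1],
  ],
)

```text
time: 24.12
position: [0.4941, 0.1558, -0.0165]
ee_rot: [-0.001, 0.433, 0.902, -0.002]
ft_force: [-5.1, -3.4, 0.5]
gripper_width: 0.58
```

```bash
python3 -c "
from plan import *
rep()"
```

```text
24.12 [ 0.4941  0.1558 -0.0165] [[-0.626, 0.78, -0.004], [0.78, 0.626, -0.002], [0.001, -0.004, -1.0]] F [-5.1 -3.4  0.5] w 0.58
mic [-0.0036 -0.1577 -0.0165] Ftool [ 0.6 -6.1 -0.5] T [-1.04  1.32  0.03]
shift tool mm [ -0.4 -22.3  -0.7] turn [-0.25 -0.06 -0.22]
```

Emit:
servo_tool(
  commands=[
    [[0,2.8,-0.3],[-0.2,0,-0.1],1],
  ],
)

```text
time: 24.25
position: [0.4952, 0.1566, -0.0164]
ee_rot: [-0.001, 0.432, 0.902, -0.001]
ft_force: [-3.9, -4.2, -1.0]
gripper_width: 0.577
```

```bash
python3 -c "
from plan import *
rep()
cv2.imwrite('pics/side28.png',env.grab_frame('side')[:,:,::-1])
crop('pics/side28.png',250,160,340,235,8,'pics/s28c.png')"
```

```text
24.25 [ 0.4952  0.1566 -0.0164] [[-0.627, 0.779, -0.004], [0.779, 0.627, -0.001], [0.001, -0.004, -1.0]] F [-3.9 -4.2 -1. ] w 0.577
mic [-0.0035 -0.1564 -0.0164] Ftool [-0.8 -5.7  1. ] T [-1.11  0.96 -0.08]
shift tool mm [ -0.3 -23.6  -0.6] turn [-0.22 -0.07 -0.15]
```

View pics/s28c.png

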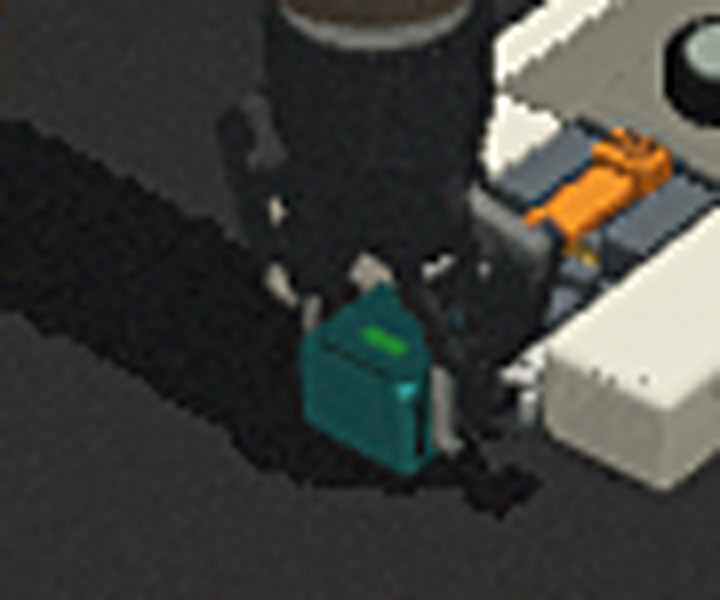

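The orange pad rose back to its rest shape around (633,150), so the catch has clicked. I'll ease off and check before opening.

Emit:
servo_tool(
  commands=[
    [[0,0,0],[-0.2,0,0],1],
    [[0,-0.5,0],[0,0,0],1],
  ],
)

```text
time: 24.55
position: [0.4948, 0.1563, -0.0166]
ee_rot: [-0.001, 0.432, 0.902, -0.0]
ft_force: [-3.3, -1.3, -2.0]
gripper_width: 0.579
```

```bash
python3 -c "
from plan import *
rep()
cv2.imwrite('pics/side29.png',env.grab_frame('side')[:,:,::-1])
crop('pics/side29.png',250,160,340,235,8,'pics/s29c.png')"
```

```text
24.55 [ 0.4948  0.1563 -0.0166] [[-0.627, 0.779, -0.001], [0.779, 0.627, 0.001], [0.001, -0.001, -1.0]] F [-3.3 -1.3 -2. ] w 0.579
mic [-0.0035 -0.1569 -0.0166] Ftool [ 1.1 -3.4  2. ] T [-0.66  0.86 -0.03]
shift tool mm [ -0.3 -23.1  -0.9] turn [-0.04 -0.07 -0.15]
```

View pics/s29c.png

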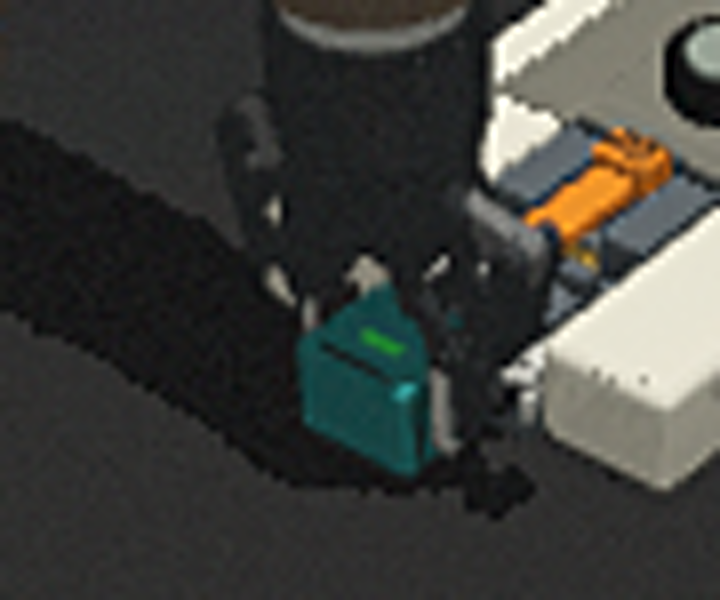

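Still clicked. Easing back a little more should show whether the catch holds: the tool force should go to zero and then turn to a pull.

Emit:
servo_tool(
  commands=[
    [[0,-1,0],[0,0,0],1],
    [[0,-1,0],[0,0,0],1],
  ],
)

```text
time: 24.85
position: [0.4946, 0.1561, -0.0165]
ee_rot: [0.0, 0.432, 0.902, 0.001]
ft_force: [0.6, -0.1, -5.5]
gripper_width: 0.579
```

```bash
python3 -c "
from plan import *
rep()"
```

```text
24.85 [ 0.4946  0.1561 -0.0165] [[-0.627, 0.779, 0.002], [0.779, 0.627, 0.002], [0.001, 0.003, -1.0]] F [ 0.6 -0.1 -5.5] w 0.579
mic [-0.0035 -0.1572 -0.0165] Ftool [-0.4  0.4  5.5] T [-0.24  0.27 -0.09]
shift tool mm [ -0.3 -22.8  -0.9] turn [ 0.16 -0.05 -0.13]
```

Emit:
servo_tool(
  commands=[
    [[0,-1,0],[0,0,0],1],
  ],
)

```text
time: 24.98
position: [0.4947, 0.1561, -0.0164]
ee_rot: [0.001, 0.432, 0.902, 0.002]
ft_force: [-0.4, -0.2, -4.5]
gripper_width: 0.576
```

```bash
python3 -c "
from plan import *
rep()"
```

```text
24.98 [ 0.4947  0.1561 -0.0164] [[-0.627, 0.779, 0.003], [0.779, 0.627, 0.003], [0.001, 0.005, -1.0]] F [-0.4 -0.2 -4.5] w 0.576
mic [-0.0035 -0.1571 -0.0164] Ftool [ 0.1 -0.5  4.5] T [-0.23  0.14 -0.05]
shift tool mm [ -0.3 -22.9  -0.8] turn [ 0.27 -0.04 -0.11]
```

Held: the position stays put with zero push. Opening and retreating straight up.

Emit:
servo_tool(
  commands=[
    [[0,0,0],[0,0,0],0],
    [[0,0,0],[0,0,0],-0.5],
    [[0,0,0],[0,0,0],-1],
    [[0,0,0],[0,0,0],-1],
    [[0,0,0],[0,0,0],-1],
  ],
)

```text
time: 25.6
position: [0.4991, 0.1591, -0.0138]
ee_rot: [0.004, 0.431, 0.902, 0.007]
ft_force: [-0.4, -0.2, -0.3]
gripper_width: 0.998
```

Emit:
servo_tool(
  commands=[
    [[0,0,-8],[0,0,0],-1],
    [[0,0,-10],[0,0,0],-1],
    [[0,0,-10],[0,0,0],-1],
    [[0,0,-15],[0,0,0],-1],
    [[0,-5,-20],[0,0,0],-1],
    [[0,-10,-25],[0,0,0],-1],
    [[0,-20,-25],[0,0,0],-1],
    [[0,-25,-20],[0,0,0],-1],
    [[0,-25,-10],[0,0,0],-1],
  ],
)

```text
time: 26.72
position: [0.431, 0.1039, 0.1373]
ee_rot: [0.006, 0.43, 0.903, 0.009]
ft_force: [0.5, -0.6, -0.3]
gripper_width: 1.0
```

```bash
python3 -c "
from plan import *
st()
for n in ('side','top'):cv2.imwrite(f'pics/{n}30.png',env.grab_frame(n)[:,:,::-1])
crop('pics/side30.png',240,140,360,240,6,'pics/s30c.png')
crop('pics/top30.png',180,180,280,270,7,'pics/t30c.png')"
```

```text
26.73 [0.431  0.1039 0.1373] [[-0.63, 0.777, 0.018], [0.777, 0.63, 0.011], [-0.002, 0.021, -1.0]] F [ 0.5 -0.6 -0.3] w 1.0
```

View pics/s30c.png

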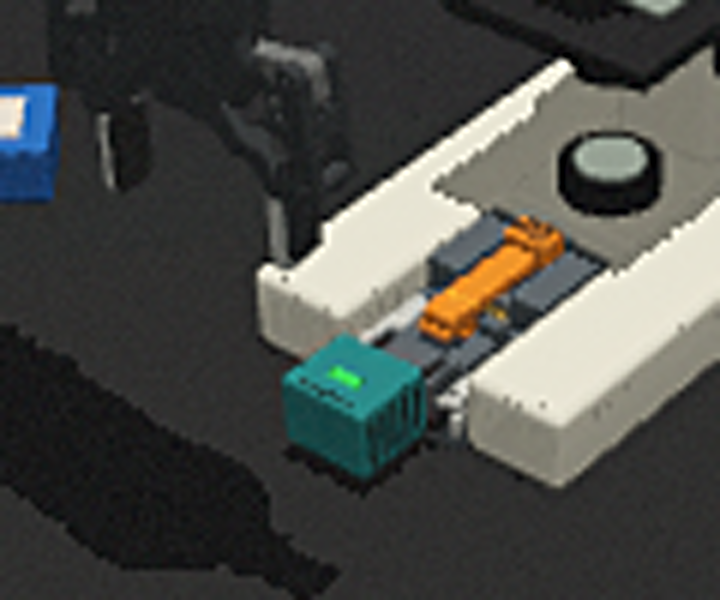

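View pics/t30c.png

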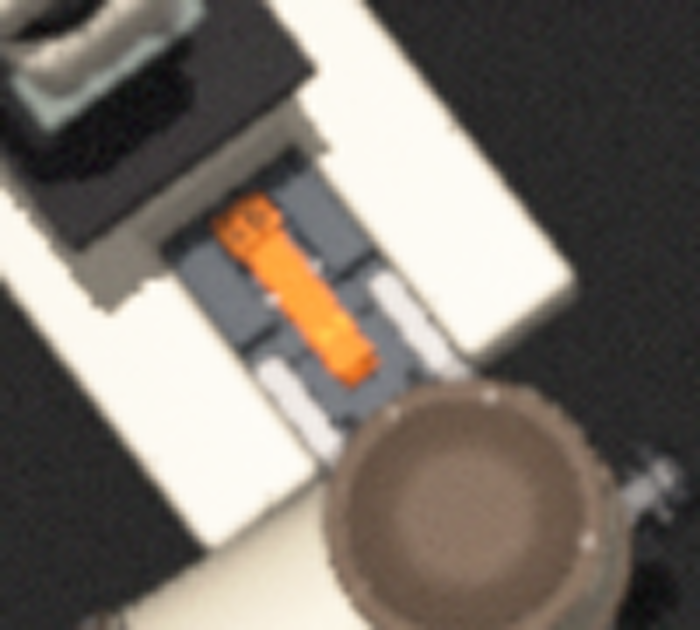

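Emit:
servo_tool(
  commands=[
    [[0,-15,-25],[0,0,0],-1],
    [[0,-15,-25],[0,0,0],-1],
    [[0,-15,-20],[0,0,0],-1],
    [[0,0,0],[0,0,0],-1],
    [[0,0,0],[0,0,0],-1],
  ],
)

```text
time: 27.45
position: [0.3942, 0.0745, 0.2087]
ee_rot: [0.006, 0.43, 0.903, 0.01]
ft_force: [-0.0, -1.3, -0.3]
gripper_width: 1.001
```

```bash
python3 -c "
from plan import *
from fit import fit,px
st()
for n in ('side','top'):cv2.imwrite(f'pics/{n}31.png',env.grab_frame(n)[:,:,::-1])
crop('pics/side31.png',260,170,340,240,9,'pics/s31c.png')
crop('pics/top31.png',180,180,280,270,7,'pics/t31c.png')"
```

```text
27.45 [0.3942 0.0745 0.2087] [[-0.629, 0.777, 0.019], [0.777, 0.629, 0.013], [-0.002, 0.023, -1.0]] F [-0.  -1.3 -0.3] w 1.001
```

View pics/s31c.png

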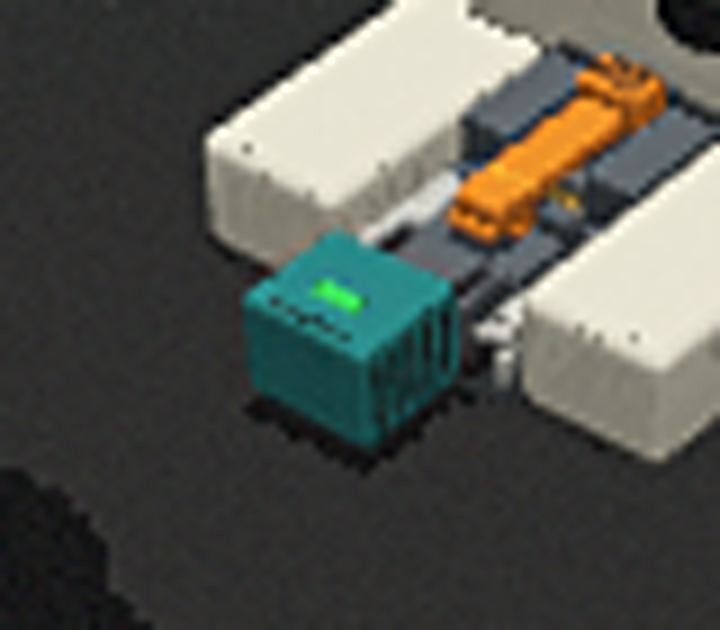

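View pics/t31c.png

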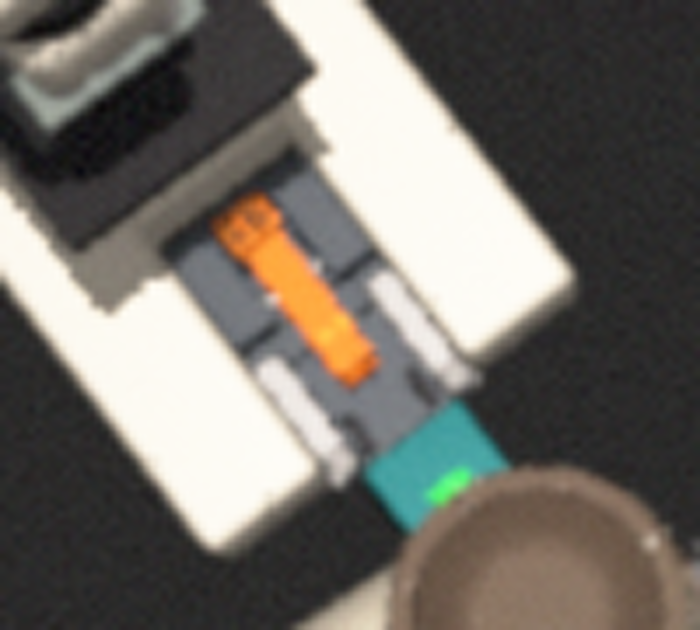

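View pics/side31.png

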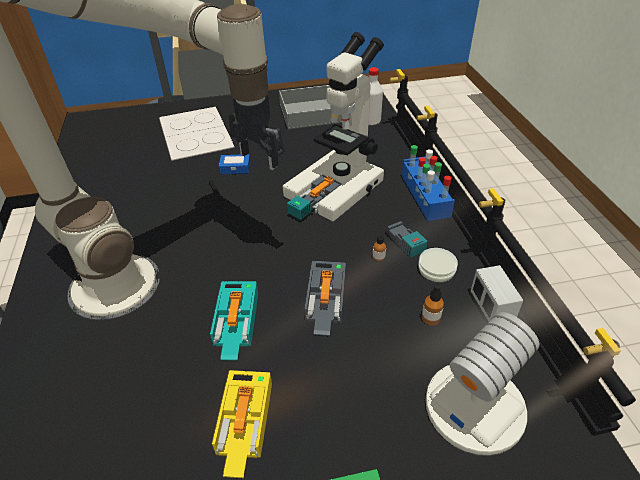

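The pack sits between the rails, aligned and latched, with the orange catch at rest. The gripper is clear and the other items look unmoved, so I'm handing in.

```bash
python3 -c "
from workcell import env
print(env.close_job())"
```

```text
the job is handed in; nothing more can be done
None
```

The charged pack is in the microscope's battery bay with the catch holding it. I handed the job in at about 27.5 s of the 72 s allowed; no verdict came back.

- **Charger:** I pressed the orange catch with about 5–7 N. The pack popped out about 17.5 mm, and I gripped it and drew it off the rails with almost no force.
- **Bay:** I slid it in against at most about 8 N of measured push until the bay's catch rose back to rest. Easing off and pulling back slightly did not move it.
- **After letting go:** Both cameras showed the pack square between the rails with the catch at rest, and the gripper clear. In the side picture, the other things on the bench looked unmoved. I did not measure the pack's final position against the limits, only judged it by eye.

**Checks that disagreed:**
- **Fingertips:** contact with the charger pad came about 36 mm lower in TCP height than the stated tip position implied, so I set the heights by feel.
- **Bay centreline:** the two cameras first differed by up to about 7 mm. After correcting each for its offset from the robot they agreed to about 0.5 mm, and the pack went in with almost no side force.
- **Arm drift:** in fast vertical moves the tool slid up to 10 mm sideways, so I slowed down near anything it could touch.

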